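Move the clean drip plate from under the drying rack to the organizer tray with the lifter

ROBOT

A 7-joint arm with a two-finger parallel gripper is mounted at the origin on the work surface. World frame = base frame: x ahead of the robot, y to its left, z up, the work surface at z = 0. Lengths are in m, angles in rad, forces in N, time in s.
With the tool pointing down it reaches from about 0.4 to 0.875 m from the base axis. Payload 6.5 kg.
Tool frame: the origin (TCP) lies between the finger pads; the fingertips stand 22 mm ahead of it and the grasp point (between the pads) lies 3 mm ahead of it; z points along the fingers, y is the line along which they close (so a half turn about z gives the same grasp; the last joint's range is limited). The gripper opens to 85 mm and grips with 20 to 120 N. Pads are 22 mm wide; open, the fingers measure 114 mm over their backs; the gripper's body (76 mm by 85 mm) begins 54 mm behind the grasp point. The pads swing forward as they close: fully open they stand 13 mm farther back than shut.
Start: joints at [1.227, 0.536, -0.004, 1.538, 0.003, 1.067, -0.071], TCP at [0.178, -0.625, 0.253] pointing down, gripper open.
Joint ranges: [-2.7, 2.7], [-0.37, 2.16], [-1.27, 1.26], [0.24, 2.4], [-1.31, 4.45], [0.19, 1.91], [-2.76, 2.76]. Speed limits (rad/s): [2.39, 2.39, 3.14, 3.14, 3.14, 3.14, 3.14].

INTERFACE

Orientations are given as a unit quaternion [x, y, z, w].
In Python, from workcell import get_obs, viewer, robot gives the robot as it stands.
- The arm moves only by the tool jog_arm, never from a script. Its argument "increments" is a list that holds one entry, the list of rows, each a list of 5 numbers: the finger opening in m, from 0 to 0.0854, then the shift along the tool's x, y, z in m, then the turn about the tool's z in rad. A call has 1 to 10 rows; each row shifts and turns the commanded pose from where the row before left it, along the tool's axes as they then stand; what a row does not reach is not made up. A row lasts 1/8 s, in which the tool goes at most 62.5 mm and 10.7 degrees, less where a joint would pass 70% of its speed; a pose out of reach is approached as far as the arm can. A call is refused whole if a number of a shift passes 0.0625 or a number of a turn 0.188, either way. A call with a gripper value outside its range is refused whole. The fingers move at their own pace and stop on an object; "squeeze" is the grip in N (left out, the last holds). Time passes only in rows, so rows that do not move let the fingers close. It gives the time, the measured TCP pose, the force, the opening and the grip force at its end, in the units of the state.
- get_obs(): the state, without advancing time (a new reading comes with each control period).
- viewer.get_image(name): name is "side" or "top" or "wrist"; returns a dict with "pixels" (400x640x3 uint8, red, green, blue), "z_map" (400x640 float32, m along the optical axis (not along the pixel's ray), 0 where there is no reading), "vfov" (degrees; the focal length in pixels is half the picture's height over the tangent of half this angle, whatever the lens; pixels are square), "cx", "cy" (the principal point, pixels), "k1" (the pictures are not rectified: a ray, as slopes to the right and down, at radius r is drawn at 1 + k1 r^2 times it, then the intrinsics apply), "world_to_cam" (4x4, takes a point from world to camera coordinates). Camera axes: x right, y down, z forward; pixel columns grow to the right and rows downward; lengths in m; the calibration is good to about 2 mm. A picture is of the moment at which its call begins.
- robot.job_done(): hands the job in; it is judged then, once.
The state is a dict: "t": time; "joint_positions": joint angles; "joint_vel": joint speeds; "effort": joint torques, N m; "tool_pos": TCP position; "eef_rot": TCP orientation; "force": force on the tool from outside, world axes, zero at the start; "torque": the same for the moment, N m; "opening": opening from 0.0 (shut) to 1.0 (fully open); "grip_force": force on a finger pad.
Only numpy, scipy, OpenCV 4.12 (cv2) and the standard library are available. Lean on these libraries where they do the work, as an engineer would, in place of code of your own. Each camera call takes 0.05 s, during which the arm holds its last target. There are 200 camera calls.

TASK

The white drip plate under the wire drying rack has just been sterilised, so do not touch it with the gripper: slide the steel lifter under it, lift it, keep it level and set it down gently, flat and square in the middle of the organizer's pulled-out tray. Then draw the lifter out and lay it down flat on the counter. Leave the bottles and other things where they are.

Things in the scene. Friction and masses are not known exactly. Their poses are not given: they have to be found in the camera images.
- lifter: wide spatula, 0.14 kg, flat on the counter: steel blade 110 (x) x 64 (y) x 3 mm; black handle 90 mm long, 18 wide (y), 22 deep, rising backwards (to -x) at 35 degrees from the blade's rear edge to about 76 mm high. Origin: centre of the blade's underside; x to the blade's tip, z up
- lifter_grip (a point): middle of the lifter's handle, 93 mm behind (-x) and 41 mm above the lifter's origin; axes as the lifter's
- plate: flat white slotted drip plate 110 (x) x 120 (y) mm, 5 thick, about 0.12 kg, 21 tall overall, on two runners along its x sides (12 high, 10 wide): below it a tunnel 100 wide, 12 high, open at both x ends. Origin: centre of its underside at the runners' feet; +x away from the robot. On the counter under the rack, near end 60 to 90 mm behind the deck's front edge
- rack: fixed wire rack: deck 210 (x) x 280 (y) mm of steel wires, underside 184, top 192 mm above the counter; open all round, four 10 mm legs at x -65 and +95, y +-135. An upright gripper hits the deck when reaching the plate: lean it back towards the robot. Origin: on the counter under the deck's middle; front edge x = -105. Stands on the left, organizer on the right
- organizer: fixed white drawer-style bottle organizer, 200 deep x 220 wide x 110 mm high; its front face, where the tray comes out, is at x = +50 mm and it extends to x = +250 mm. Origin: on the counter 50 mm in front of the middle of that face; x points into the organizer
- tray (a joint): travel of the pull-out tray, m, growing outwards: 0 is its usual pulled-out place, -0.165 fully in, +0.025 fully out; starts -0.015 to 0.015, almost all of the tray in the open. Slides along the organizer's -x, with about 4 N of friction
- tray_mid (a point): middle of the tray's floor, on its upper surface, 14 mm above the counter; axes as the organizer's. Grey tray floor 170 (x) x 190 (y) mm, 178 mm wide between its side walls, which stand 14 mm above the floor, as does the rear wall; no wall at the front (-x) edge
- bottle_a: clear baby bottle 150 mm tall, 58 mm wide, standing on the organizer's top; origin: centre of its underside. Leave alone
- bottle_b: clear baby bottle 120 mm tall, 58 mm wide, standing on the rack's deck; origin: centre of its underside. Leave alone
- straw_cup: stainless cup 70 mm wide, 100 mm tall, with steel straws to 168 mm; origin: centre of its underside. Leave alone
- pacifier_case: white press-button pacifier case 60 x 75 x 40 mm; origin: centre of its underside. Leave alone
- nipple: orange silicone nipple on its base, 52 mm wide, 54 mm tall; origin: centre of its underside. Leave alone
- round_lid: round steel lid 104 mm wide, 24 mm tall with its knob; origin: centre of its underside. Leave alone
Things that resemble listed ones, but are neither listed nor needed, are in the scene too. What is shaped like the lifter but blue or red is not meant.

How it is judged:
By the outcome, as a careful person would: the job done as asked, in the order asked, and still so for the second after the job is handed in, with the robot touching nothing.
It also fails if it takes over 72 s, if anything falls off the work surface, if the arm or the gripper's body presses on something with over 40 N, if the wrist force passes 120 N, or if a joint passes its speed limit or range.

## Working session

There is one attempt and no reset: what is moved stays moved. The work goes in short steps, Python scripts to look and compute and a tool call to move; the robot and the scene stay as the last step left them, time stands still between calls to the robot, and variables do not carry over. Pictures are saved under pics/ and viewed, at most 10 in all, crops included, and the job is handed in when it is done.

Besides the shell and the picture viewer there is one more tool, called after "Request:" in YAML: its name, and indented under it one key for each argument. jog_arm: Moves the arm, as the interface text tells. Its arguments: {"type":"object","properties":{"increments":{"type":"array","items":{"type":"array","items":{"type":"array","items":{"type":"number"}}}},"squeeze":{"type":"number"}},"required":["increments"]}

```bash
mkdir -p pics; ls; cat > h.py <<'E'
import numpy as np, cv2
from workcell import get_obs, viewer, robot
def K(im):
    f=200/np.tan(np.radians(im["vfov"])/2); return f
def ray(im,u,v):
    f=K(im); d=np.array([(u-im["cx"])/f,(v-im["cy"])/f]); s=d.copy()
    for _ in range(20): s=d/(1+im["k1"]*(s@s))
    return s
def cam(im):
    T=np.array(im["world_to_cam"]); R=T[:3,:3]; return R,-R.T@T[:3,3]
def plane(im,u,v,z):
    R,c=cam(im); s=ray(im,u,v); d=R.T@np.array([s[0],s[1],1]); return c+d*(z-c[2])/d[2]
def depth(im,u,v):
    R,c=cam(im); s=ray(im,u,v); return c+R.T@np.array([s[0],s[1],1])*im["z_map"][int(v),int(u)]
def proj(im,p):
    T=np.array(im["world_to_cam"]); q=T[:3,:3]@np.array(p)+T[:3,3]; s=q[:2]/q[2]; s=s*(1+im["k1"]*(s@s)); return s*K(im)+[im["cx"],im["cy"]]
def save(im,n): cv2.imwrite(f"pics/{n}.png",im["pixels"][:,:,::-1])
def cloud(im):
    T=np.array(im["world_to_cam"]); v,u=np.mgrid[0:400,0:640]; f=K(im)
    d=np.stack([(u-im["cx"])/f,(v-im["cy"])/f],-1); s=d.copy()
    for _ in range(20): s=d/(1+im["k1"]*(s**2).sum(-1,keepdims=True))
    z=im["z_map"][...,None]; P=np.concatenate([s*z,z],-1); R,c=cam(im); W=P@R+c; W[im["z_map"]==0]=np.nan; return W
E
python3 - <<'E'
from h import *
o=get_obs();print({k:np.round(v,3) for k,v in o.items()})
for n in ["top","side"]:
    im=viewer.get_image(n); save(im,n+"0"); np.save(n+"0.npy",im,allow_pickle=True); print(n,cam(im)[1],im["vfov"],im["k1"])
E
```

```text
pics
{'t': np.float64(0.0), 'joint_positions': array([ 1.227,  0.537, -0.004,  1.539,  0.003,  1.067, -0.071]), 'joint_vel': array([ 0.   ,  0.001, -0.002,  0.001,  0.001,  0.   ,  0.001]), 'effort': array([ 1.0000e-03, -5.8342e+01,  1.0490e+00, -2.5910e+01,  1.2000e-02,
        1.0000e-02,  0.0000e+00]), 'tool_pos': array([ 0.178, -0.625,  0.252]), 'eef_rot': array([ 0.99 ,  0.138, -0.   , -0.001]), 'force': array([ 0.417,  0.808, -0.947]), 'torque': array([ 0.013, -0.054, -0.038]), 'grip_force': np.float64(0.0), 'opening': np.float64(0.997)}
top [ 0.19106721 -0.02733607  1.90120921] 46.993660671707225 0.04223719937209836
side [-0.13685818  0.66598181  0.90706951] 52.7023535039156 -0.03157851244164494
```

View pics/top0.png

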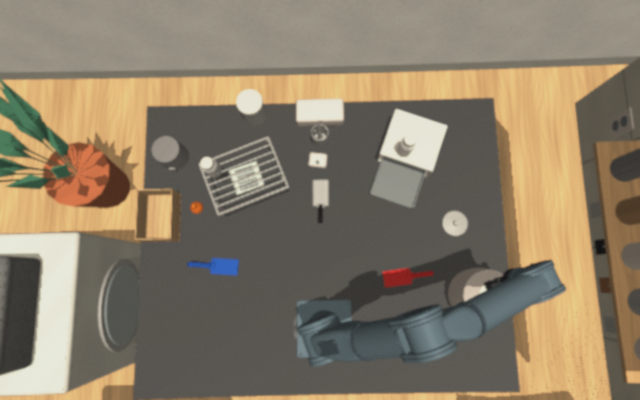

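View pics/side0.png

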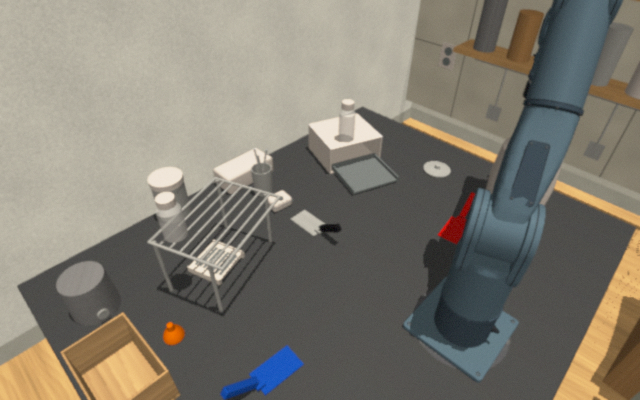

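```bash
python3 - <<'E'
from h import *
A={n:np.load(n+"0.npy",allow_pickle=True).item() for n in("top","side")}
def box(m,name):
    m=m.astype(np.uint8); n,l,s,c=cv2.connectedComponentsWithStats(m); i=1+np.argmax(s[1:,4]); return l==i
for n,im in A.items():
    W=cloud(im); px=im["pixels"].astype(int); z=W[...,2]; sat=px.max(-1)-px.min(-1); br=px.sum(-1)/3
    def rect(m,name,minz=0):
        p=W[m][:,:2]; p=p[~np.isnan(p).any(1)].astype(np.float32)
        if len(p)<5: print(n,name,"none");return
        r=cv2.minAreaRect(p); print(n,name,len(p),"c",np.round(r[0],4),"size",np.round(r[1],3),"ang",round(r[2],1),"z",np.round(np.nanmedian(z[m]),4))
    reg=lambda a,b,c,d:(W[...,0]>a)&(W[...,0]<b)&(W[...,1]>c)&(W[...,1]<d)
    rect(reg(.3,.95,.05,.6)&(z>.175)&(z<.2),"deck")
    rect(reg(.4,.9,.1,.5)&(z<.05)&(z>-.01)&(br>150),"plate")
    rect(reg(.4,.75,-.06,.06)&(br>110)&(z<.03),"blade")
    rect(reg(.35,.65,-.08,.06)&(br<45)&(z>.012),"handle")
    rect(reg(.4,1,-.6,-.1)&(z>.1)&(z<.118),"orgtop")
    rect(reg(.4,1,-.6,-.1)&(z>.008)&(z<.04)&(br>75),"tray")
    i=np.s_[170:200,314:330] if n=="top" else np.s_[205:240,290:340]
    s=cv2.resize(im["pixels"][...,::-1][150:225,270:370] if n=="top" else im["pixels"][...,::-1][180:310,150:350],None,fx=4,fy=4,interpolation=cv2.INTER_CUBIC); A[n]["crop"]=s
a,b=A["top"]["crop"],A["side"]["crop"]; b=cv2.resize(b,(600,390)) if 0 else b
a=cv2.resize(a,(200,150)) if 0 else a
cv2.imwrite("pics/crop1.png",b)
cv2.imwrite("pics/crop2.png",cv2.resize(A["top"]["pixels"][...,::-1][120:230,190:330],None,fx=5.5,fy=5.4,interpolation=cv2.INTER_CUBIC))
E
```

```text
top deck 1141 c [0.5888 0.2938] size [0.222 0.291] ang 20.9 z 0.1903
top plate 621 c [0.6651 0.2515] size [0.193 0.497] ang 34.9 z 0.017
top blade 562 c [0.6063 0.0119] size [0.236 0.082] ang 1.0 z 0.004
top handle 40 c [0.4494 0.0062] size [0.008 0.064] ang 89.9 z 0.061
top orgtop 2201 c [ 0.7377 -0.3773] size [0.22  0.203] ang 69.3 z 0.1097
top tray 2496 c [ 0.6709 -0.351 ] size [0.499 0.542] ang 89.7 z 0.0134
side deck 2164 c [0.5887 0.2931] size [0.222 0.292] ang 20.9 z 0.1895
side plate 743 c [0.6425 0.2638] size [0.125 0.232] ang 19.3 z 0.0162
side blade 611 c [0.6184 0.0101] size [0.109 0.262] ang 85.9 z 0.003
side handle 136 c [0.4513 0.0089] size [0.016 0.073] ang 89.4 z 0.0533
side orgtop 1240 c [ 0.7382 -0.3771] size [0.226 0.207] ang 69.4 z 0.1095
side tray 1976 c [ 0.6249 -0.3441] size [0.588 0.329] ang 20.0 z 0.0143
```

View pics/crop2.png

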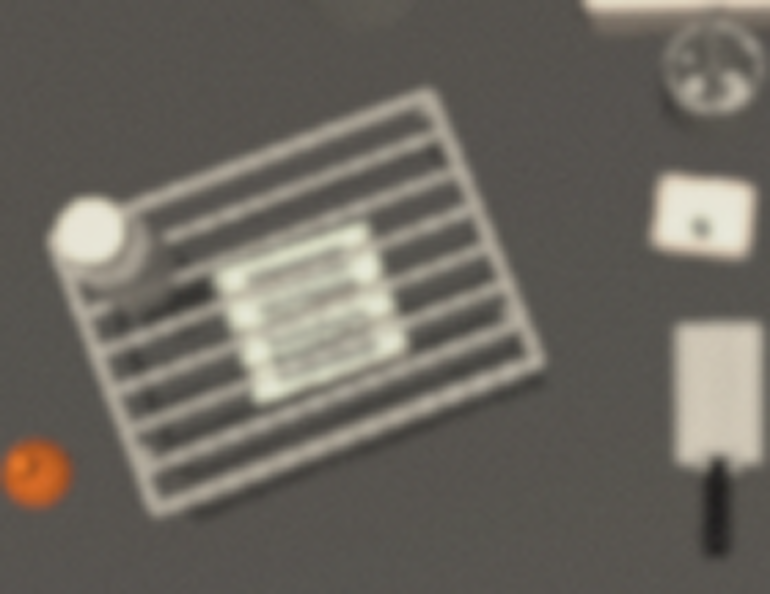

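```bash
cat > m.py <<'E'
from h import *
def rect(W,m):
    p=W[m][:,:2]; p=p[~np.isnan(p).any(1)].astype(np.float32); m2=m.astype(np.uint8)
    return cv2.minAreaRect(p),len(p)
def rel(W,o,yaw):
    c,s=np.cos(yaw),np.sin(yaw); d=W[...,:2]-o; return d[...,0]*c+d[...,1]*s, -d[...,0]*s+d[...,1]*c
def ext(a): return np.round(np.percentile(a,[1,50,99]),4)
E
python3 - <<'E'
from m import *
for n in("top","side"):
    im=np.load(n+"0.npy",allow_pickle=True).item(); W=cloud(im); px=im["pixels"].astype(int); z=W[...,2]; br=px.sum(-1)/3
    X,Y=rel(W,[.5888,.2935],np.radians(20.9))
    m=(abs(X)<.11)&(abs(Y)<.12)&(z>.012)&(z<.035)&(br>130)
    r,k=rect(W,m); print(n,"plate",k,r,"z",ext(z[m]),"rackX",ext(X[m]),"Y",ext(Y[m]))
    m=(W[...,0]>.49)&(W[...,0]<.635)&(abs(W[...,1])<.06)&(z<.02)&(br>100); m=cv2.morphologyEx(m.astype(np.uint8),cv2.MORPH_OPEN,np.ones((3,3)))>0
    r,k=rect(W,m); print(n,"blade",k,r,ext(W[m][:,0]),ext(W[m][:,1]),ext(z[m]))
    m=(W[...,0]>.38)&(W[...,0]<.55)&(abs(W[...,1])<.06)&(br<50)&(z>.012)
    p=W[m]; print(n,"handle",len(p),ext(p[:,0]),ext(p[:,1]),ext(p[:,2]), np.polyfit(p[:,0],p[:,1],1))
    X,Y=rel(W,[.598,-.324],np.radians(-20.7))
    m=(X>-.16)&(X<.04)&(abs(Y)<.13)&(z>.008)&(z<.04)
    r,k=rect(W,m); print(n,"tray",k,r,ext(X[m]),ext(Y[m]),ext(z[m]))
    m=(X>-.0)&(X<.27)&(abs(Y)<.13)&(z>.1)&(z<.116);print(n,"org",ext(X[m]),ext(Y[m]))
E
```

```text
top plate 515 ((0.6262242197990417, 0.28650110960006714), (0.1135590448975563, 0.17972347140312195), 17.60139274597168) z [0.0121 0.0185 0.029 ] rackX [-0.0212  0.0288  0.0885] Y [-0.0516  0.0086  0.0687]
top blade 462 ((0.549258291721344, 0.0034546852111816406), (0.072206512093544, 0.11794380098581314), 89.0555419921875) [0.4936 0.5511 0.6068] [-0.033   0.0049  0.0397] [-0.0093  0.0027  0.0142]
top handle 43 [0.4166 0.4445 0.4795] [0.002  0.0062 0.0104] [0.0324 0.0611 0.0792] [0.00383778 0.00460964]
top tray 1459 ((0.5422752499580383, -0.30292657017707825), (0.2586381137371063, 0.1986447274684906), 69.15872192382812) [-0.1458 -0.0347  0.0379] [-0.1109 -0.0022  0.1063] [0.0082 0.0148 0.033 ]
top org [0.0509 0.1583 0.2475] [-0.1074 -0.0135  0.1076]
side plate 863 ((0.6176062822341919, 0.311637282371521), (0.11284284293651581, 0.125268816947937), 18.03319549560547) z [0.0125 0.0163 0.0217] rackX [-0.0217  0.0305  0.0879] Y [-0.0535  0.0063  0.0682]
side blade 479 ((0.5505092144012451, 0.0012518204748630524), (0.07299599796533585, 0.12050459533929825), 89.6078872680664) [0.4941 0.5548 0.6084] [-0.0343  0.0076  0.0366] [-0.0025  0.0024  0.0109]
side handle 145 [0.4153 0.445  0.4867] [-0.0001  0.0131  0.0168] [0.0192 0.0533 0.0748] [ 0.05462798 -0.01308397]
side tray 1287 ((0.5684801936149597, -0.3106174170970917), (0.19409842789173126, 0.14418494701385498), 69.78165435791016) [-0.1007 -0.0359  0.0381] [-0.0919  0.0007  0.0967] [0.0087 0.014  0.0291]
side org [0.0486 0.131  0.2481] [-0.1065  0.033   0.1116]
```

```bash
python3 - <<'E'
from h import *
from scipy.spatial.transform import Rotation as Ro
o=get_obs(); im=viewer.get_image("wrist"); R,c=cam(im); T=Ro.from_quat(o["eef_rot"]).as_matrix()
print("cam in tool",np.round(T.T@(c-o["tool_pos"]),4),"axes\n",np.round(T.T@R.T,3),im["vfov"],im["k1"])
psi=np.arctan2(T[1,0],T[0,0]);print("psi",psi)
for name,p in dict(view=[.42,.006,.25],grip=[.4375,.006,.052]).items():
    print(name,np.round(T.T@(np.array(p)-o["tool_pos"]),4))
E
```

```text
cam in tool [ 0.0785 -0.0005 -0.1212] axes
 [[-0.    -0.951 -0.308]
 [ 1.    -0.001  0.001]
 [-0.001 -0.308  0.951]] 58.011630522929025 0.0023119381191316975
psi 0.2778727711448985
view [ 0.4056 -0.54    0.0033]
grip [ 0.4224 -0.5349  0.2013]
```

```bash
cat > p.py <<'E'
from h import *
import sys
# python3 p.py open n x y z yawdeg [n x y z yawdeg ...] : rows from the current measured pose
from scipy.spatial.transform import Rotation as Ro
def plan(op,legs,start=None):
    o=get_obs(); T=Ro.from_quat(o["eef_rot"]).as_matrix(); p=np.array(o["tool_pos"]); y=np.arctan2(T[1,0],T[0,0])
    if start is not None: p,y=np.array(start[:3]),np.radians(start[3])
    out=[]
    for n,X,Y,Z,D in legs:
        n=int(n); g=np.array([X,Y,Z]); dy=(np.radians(D)-y+np.pi)%(2*np.pi)-np.pi
        for k in range(n):
            r=n-k; t=(g-p)/r; c,s=np.cos(y),np.sin(y)
            loc=np.round([t[0]*c+t[1]*s, t[0]*s-t[1]*c, -t[2]],4 if r<2 else 3); w=round(-dy/r,3)
            p=p+[loc[0]*c+loc[1]*s, loc[0]*s-loc[1]*c, -loc[2]]; y-=w; dy+=w
            out.append([op,*[float(v)+0. for v in loc],w])
    for i in range(0,len(out),10): print("[["+",".join(str(r).replace(" ","") for r in out[i:i+10])+"]]")
if __name__=="__main__":
    a=list(map(float,sys.argv[1:])); plan(a[0],np.array(a[1:]).reshape(-1,5))
E
python3 p.py 0.085 9 .42 -.28 .27 100 9 .42 .006 .25 180
```

```text
[[[0.085,0.036,-0.029,-0.002,np.float64(-0.163)],[0.085,0.041,-0.023,-0.002,np.float64(-0.163)],[0.085,0.044,-0.016,-0.002,np.float64(-0.163)],[0.085,0.046,-0.009,-0.002,np.float64(-0.163)],[0.085,0.047,-0.001,-0.002,np.float64(-0.163)],[0.085,0.046,0.006,-0.002,np.float64(-0.163)],[0.085,0.045,0.013,-0.002,np.float64(-0.163)],[0.085,0.042,0.021,-0.002,np.float64(-0.163)],[0.085,0.0383,0.0271,-0.0014,np.float64(-0.163)],[0.085,0.031,0.006,0.002,np.float64(-0.155)]]]
[[[0.085,0.03,0.01,0.002,np.float64(-0.155)],[0.085,0.028,0.015,0.002,np.float64(-0.155)],[0.085,0.026,0.019,0.002,np.float64(-0.155)],[0.085,0.022,0.023,0.002,np.float64(-0.155)],[0.085,0.019,0.026,0.003,np.float64(-0.155)],[0.085,0.014,0.028,0.002,np.float64(-0.156)],[0.085,0.01,0.03,0.003,np.float64(-0.155)],[0.085,0.0051,0.0315,0.002,np.float64(-0.156)]]]
```

Request:
jog_arm:
  increments:
    - [[0.085, 0.036, -0.029, -0.002, -0.163], [0.085, 0.041, -0.023, -0.002, -0.163], [0.085, 0.044, -0.016, -0.002, -0.163], [0.085, 0.046, -0.009, -0.002, -0.163], [0.085, 0.047, -0.001, -0.002, -0.163], [0.085, 0.046, 0.006, -0.002, -0.163], [0.085, 0.045, 0.013, -0.002, -0.163], [0.085, 0.042, 0.021, -0.002, -0.163], [0.085, 0.038, 0.027, -0.001, -0.163], [0.085, 0.031, 0.006, 0.002, -0.155]]

```text
t: 1.4
tool_pos: [0.4224, -0.2469, 0.2685]
eef_rot: [0.578, 0.816, 0.001, 0.001]
force: [-1.0, 0.2, 0.3]
opening: 0.994
grip_force: 0.0
```

Request:
jog_arm:
  increments:
    - [[0.085, 0.03, 0.01, 0.002, -0.155], [0.085, 0.028, 0.015, 0.002, -0.155], [0.085, 0.026, 0.019, 0.002, -0.155], [0.085, 0.022, 0.023, 0.002, -0.155], [0.085, 0.019, 0.026, 0.003, -0.155], [0.085, 0.014, 0.028, 0.002, -0.156], [0.085, 0.01, 0.03, 0.003, -0.155], [0.085, 0.005, 0.0315, 0.002, -0.156], [0.085, 0, 0, 0, 0]]

```text
t: 2.52
tool_pos: [0.4198, 0.0074, 0.2503]
eef_rot: [-0.003, 1.0, 0.0, -0.0]
force: [-0.9, -0.3, 1.0]
opening: 0.992
grip_force: 0.0
```

```bash
sed -i 's/w=round(-dy\/r,3)/w=float(round(-dy\/r,3))/' p.py; python3 - <<'E'
from m import *
o=get_obs(); print(np.round(o["tool_pos"],4),np.round(o["eef_rot"],4),o["joint_positions"].round(3),o["t"])
im=viewer.get_image("wrist"); save(im,"w1"); W=cloud(im); px=im["pixels"].astype(int); z=W[...,2]; br=px.sum(-1)/3
m=(W[...,0]>.48)&(W[...,0]<.63)&(abs(W[...,1])<.06)&(z<.012)&(br>100)
r,k=rect(W,m); print("blade",k,r)
m=(W[...,0]>.38)&(W[...,0]<.5)&(abs(W[...,1])<.04)&(br<50)&(z>.015)&(z<.1)
p=W[m]; print("handle",len(p),ext(p[:,0]),ext(p[:,1]),ext(p[:,2]),np.polyfit(p[:,0],p[:,1],1),np.polyfit(p[:,0],p[:,2],1))
E
```

```text
[0.4198 0.0074 0.2503] [-2.6e-03  1.0e+00  4.0e-04 -0.0e+00] [ 0.661  0.247 -0.88   2.076  0.238  0.92   1.227] 2.525
blade 11402 ((0.554999589920044, 2.7567148208618164e-07), (0.11997631192207336, 0.14992378652095795), 89.99041748046875)Traceback (most recent call last):
  File "<stdin>", line 7, in <module>
  File "m.py", line 7, in ext
    def ext(a): return np.round(np.percentile(a,[1,50,99]),4)
                                ~~~~~~~~~~~~~^^^^^^^^^^^^^
    return _quantile_unchecked(
        a, q, axis, out, overwrite_input, method, keepdims, weights)
    return _ureduce(a,
                    func=_quantile_ureduce_func,
    ...<5 lines>...
                    overwrite_input=overwrite_input,
                    method=method)
    r = func(a, **kwargs)
    result = _quantile(arr,
                       quantiles=q,
    ...<2 lines>...
                       out=out,
                       weights=wgt)
    slices_having_nans = np.isnan(arr[-1, ...])
                                  ~~~^^^^^^^^^
IndexError: index -1 is out of bounds for axis 0 with size 0
```

View pics/w1.png

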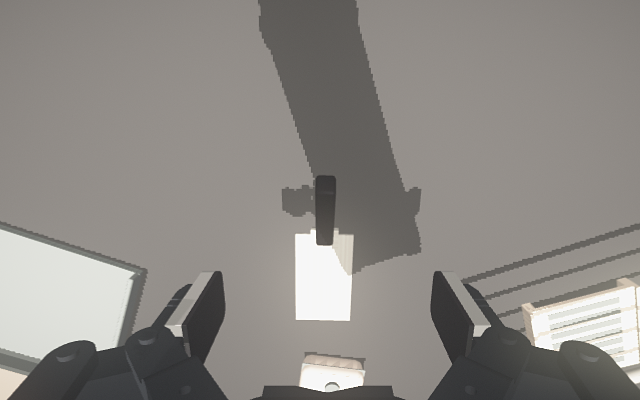

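```bash
python3 - <<'E'
from m import *
im=viewer.get_image("wrist"); W=cloud(im); px=im["pixels"].astype(int); z=W[...,2]; br=px.sum(-1)/3
v,u=np.mgrid[0:400,0:640]
m=(u>280)&(u<370)&(v>225)&(v<330)&(br>200)
print("blade z",ext(z[m])); 
c=max(cv2.findContours(m.astype(np.uint8),0,2)[0],key=cv2.contourArea)[:,0]
P=np.array([plane(im,a,b,.003)[:2] for a,b in c],np.float32); print("blade rect",cv2.minAreaRect(P))
m=(u>300)&(u<345)&(v>170)&(v<248)&(br<70)
p=W[m]; print("handle",ext(p[:,0]),ext(p[:,1]),ext(p[:,2]),np.polyfit(p[:,0],p[:,1],1),np.polyfit(p[:,0],p[:,2],1))
E
```

```text
blade z [nan nan nan]
blade rect ((0.5469693541526794, 0.003493070602416992), (0.06455795466899872, 0.11561381071805954), 89.5313949584961)
 ** On entry to DLASCL parameter number  4 had an illegal value
 ** On entry to DLASCL parameter number  4 had an illegal value
 ** On entry to DLASCL parameter number  4 had an illegal value
 ** On entry to DLASCL parameter number  4 had an illegal value
 ** On entry to DLASCL parameter number  5 had an illegal value
 ** On entry to DLASCL parameter number  4 had an illegal valueTraceback (most recent call last):
  File "<stdin>", line 9, in <module>
    c, resids, rank, s = lstsq(lhs, rhs, rcond)
                         ~~~~~^^^^^^^^^^^^^^^^^
    x, resids, rank, s = _umath_linalg.lstsq(a, b, rcond,
                         ~~~~~~~~~~~~~~~~~~~^^^^^^^^^^^^^
                                             signature=signature)
                                             ^^^^^^^^^^^^^^^^^^^^
    raise LinAlgError("SVD did not converge in Linear Least Squares")
numpy.linalg.LinAlgError: SVD did not converge in Linear Least Squares
```

Request:
jog_arm:
  increments:
    - [[0.085, -0.006, -0.001, 0.045, 0], [0.085, -0.006, -0.001, 0.045, 0], [0.085, -0.005, -0.001, 0.045, 0], [0.085, 0, 0, 0.035, 0], [0.085, 0, 0, 0.024, 0], [0.085, 0, 0, 0, 0], [0.0, 0, 0, 0, 0], [0.0, 0, 0, 0, 0], [0.0, 0, 0, 0, 0], [0.0, 0, 0, 0, 0]]
  squeeze: 90

```text
t: 3.88
tool_pos: [0.4374, 0.0023, 0.0568]
eef_rot: [-0.0, 1.0, 0.0, 0.0]
force: [-1.8, -1.3, 6.5]
opening: 0.197
grip_force: 87.1
```

Request:
jog_arm:
  increments:
    - [[0.0, 0, 0, 0, 0], [0.0, 0, 0, 0, 0], [0.0, 0, 0, 0, 0]]
  squeeze: 90

```text
t: 4.25
tool_pos: [0.4374, 0.0023, 0.0568]
eef_rot: [-0.0, 1.0, -0.0, 0.0]
force: [-1.1, 0.4, 7.0]
opening: 0.193
grip_force: 87.2
```

```bash
python3 p.py 0 3 .43 .002 .116 180 3 .4 .06 .116 180 3 .382 .15 .116 185 5 .376 .232 .1 198
```

```text
[[[0.0,0.002,0.0,-0.02,0.0],[0.0,0.003,0.0,-0.02,0.0],[0.0,0.0024,-0.0003,-0.0192,0.0],[0.0,0.01,0.019,0.0,0.0],[0.0,0.01,0.02,0.0,0.0],[0.0,0.01,0.019,0.0,0.0],[0.0,0.006,0.03,0.0,-0.029],[0.0,0.005,0.03,0.0,-0.029],[0.0,0.0044,0.0305,0.0,-0.029],[0.0,0.0,0.016,0.003,-0.045]]]
[[[0.0,-0.001,0.017,0.003,-0.045],[0.0,-0.002,0.016,0.003,-0.046],[0.0,-0.002,0.016,0.003,-0.045],[0.0,-0.0036,0.0166,0.004,-0.046]]]
```

Request:
jog_arm:
  increments:
    - [[0.0, 0.002, 0, -0.02, 0], [0.0, 0.003, 0, -0.02, 0], [0.0, 0.002, 0, -0.019, 0], [0.0, 0.01, 0.019, 0, 0], [0.0, 0.01, 0.02, 0, 0], [0.0, 0.01, 0.019, 0, 0], [0.0, 0.006, 0.03, 0, -0.029], [0.0, 0.005, 0.03, 0, -0.029], [0.0, 0.004, 0.03, 0, -0.029], [0.0, 0, 0.016, 0.003, -0.045]]

```text
t: 5.5
tool_pos: [0.3808, 0.1671, 0.1124]
eef_rot: [-0.068, 0.998, 0.0, 0.0]
force: [0.7, -0.3, -1.0]
opening: 0.196
grip_force: 87.6
```

Request:
jog_arm:
  increments:
    - [[0.0, -0.001, 0.017, 0.003, -0.045], [0.0, -0.002, 0.016, 0.003, -0.046], [0.0, -0.002, 0.016, 0.003, -0.045], [0.0, -0.004, 0.017, 0.004, -0.046], [0, 0, 0, 0, 0], [0, 0, 0, 0, 0]]

```text
t: 6.25
tool_pos: [0.3767, 0.2318, 0.0991]
eef_rot: [-0.156, 0.988, -0.0, -0.0]
force: [0.6, -0.7, -2.6]
opening: 0.2
grip_force: 87.7
```

```bash
python3 - <<'E'
from m import *
o=get_obs(); print(np.round(o["tool_pos"],4),np.round(o["eef_rot"],4),o["t"])
a=viewer.get_image("wrist"); b=viewer.get_image("side"); np.save("w2.npy",a); np.save("s2.npy",b)
c=cv2.resize(b["pixels"][140:340,100:400],(600,400)); d=cv2.resize(a["pixels"],(640,400))
save(a,"w2"); cv2.imwrite("pics/s2.png",cv2.resize(b["pixels"][140:340,120:400,::-1],None,fx=2.8,fy=2.8,interpolation=cv2.INTER_CUBIC))
E
```

```text
[0.3767 0.2318 0.0991] [-1.562e-01  9.877e-01 -4.000e-04 -3.000e-04] 6.25
```

View pics/w2.png

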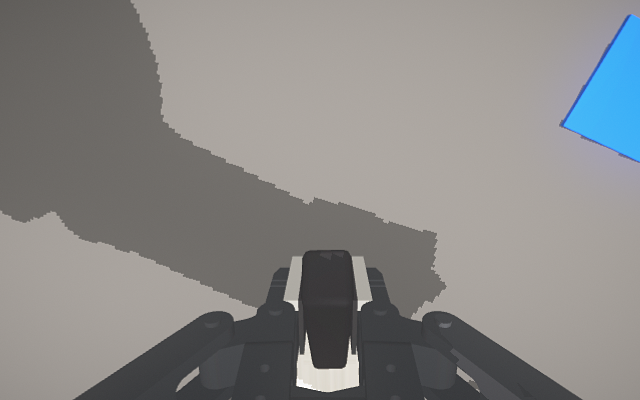

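View pics/s2.png

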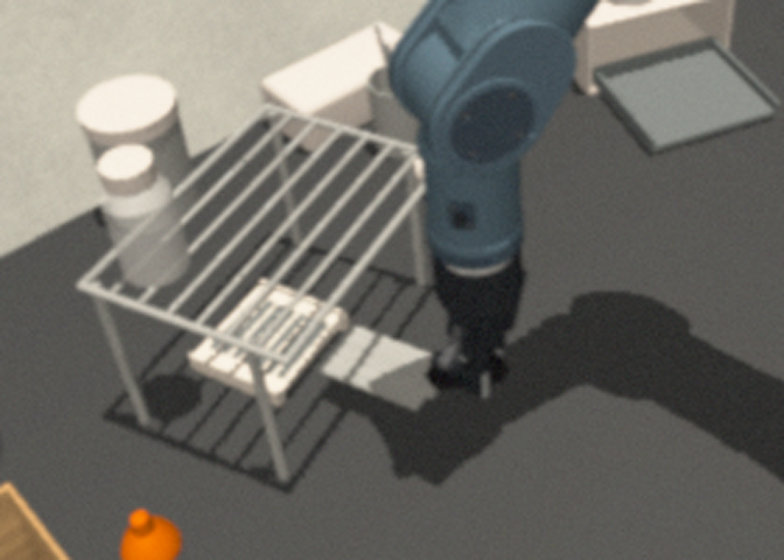

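```bash
cat > s.py <<'E'
from m import *
def rectpx(im,m,z):
    c=max(cv2.findContours(m.astype(np.uint8),0,1)[0],key=cv2.contourArea)[:,0]
    return cv2.minAreaRect(np.array([plane(im,a,b,z)[:2] for a,b in c],np.float32))
def report(im,po,yaw,c0=(.6176,.3116)):
    """points in plate-ish frame and in lifter frame (origin TCP, x along blade)"""
    W=cloud(im); px=im["pixels"].astype(int); z=W[...,2]; br=px.sum(-1)/3
    X,Y=rel(W,np.array(c0),yaw); m=(abs(X)<.075)&(abs(Y)<.085)&(z>po[2]-.06+.008)&(z<.035)&(br>140) if 0 else (abs(X)<.075)&(abs(Y)<.085)&(z>.01)&(z<.03)&(br>150)
    r,k=rect(W,m); print("plate",k,np.round(r[0],4),np.round(r[1],3),round(r[2],2),"z",ext(z[m]),"X",ext(X[m]),"Y",ext(Y[m]))
    X,Y=rel(W,po[:2],yaw); m=(X>.05)&(X<.19)&(abs(Y)<.05)&(z<po[2]-.02)&(z>po[2]-.09)&(br>120)
    if m.sum()>40:
        print("blade",m.sum(),"X",ext(X[m]),"Y",ext(Y[m]),"z-tcp",ext(z[m]-po[2]),"fit z-tcp = a X + b Y + c",np.round(np.linalg.lstsq(np.c_[X[m],Y[m],np.ones(m.sum())],z[m]-po[2],rcond=None)[0],4))
        r,k=rect(W,m); print("  rect",np.round(r[0],4),np.round(r[1],3),round(r[2],2))
E
python3 - <<'E'
from s import *
o=get_obs(); b=np.load("s2.npy",allow_pickle=True).item(); report(b,o["tool_pos"],np.radians(18))
t=viewer.get_image("top"); np.save("t2.npy",t); report(t,o["tool_pos"],np.radians(18))
E
```

```text
plate 835 [0.6185 0.3112] [0.113 0.126] 18.22 z [0.0116 0.0163 0.022 ] X [-0.0541 -0.0004  0.0539] Y [-0.059   0.0001  0.061 ]
blade 464 X [0.0832 0.1293 0.1645] Y [-0.0307 -0.0019  0.0336] z-tcp [-0.0586 -0.0553 -0.0517] fit z-tcp = a X + b Y + c [-0.0098  0.0051 -0.0539]
  rect [0.4934 0.2715] [0.088 0.066] 17.67
plate 509 [0.6182 0.3134] [0.112 0.121] 18.86 z [0.0104 0.0184 0.0282] X [-0.0542  0.002   0.0549] Y [-0.0569  0.0042  0.0613]
blade 190 X [0.0914 0.1324 0.1662] Y [-0.0315 -0.0057  0.0338] z-tcp [-0.0644 -0.0543 -0.0417] fit z-tcp = a X + b Y + c [-0.0049 -0.0217 -0.0534]
  rect [0.4964 0.2725] [0.082 0.068] 17.94
```

Request:
jog_arm:
  increments:
    - [[0, 0, 0, 0.015, -0.005], [0, 0, 0, 0.015, 0], [0, 0, 0, 0.0075, 0], [0, -0.012, 0, 0, 0], [0, -0.014, 0, 0, 0], [0, -0.014, 0, 0, 0], [0, -0.014, 0, 0, 0], [0, -0.012, 0, 0, 0], [0, 0, 0, 0, 0]]

```text
t: 7.52
tool_pos: [0.4404, 0.2534, 0.0618]
eef_rot: [-0.158, 0.987, 0.0, 0.0]
force: [-0.7, 0.0, -0.9]
opening: 0.195
grip_force: 87.7
```

```bash
python3 - <<'E'
from s import *
o=get_obs(); print(np.round(o["tool_pos"],4),np.round(o["force"],2)); b=viewer.get_image("side"); np.save("s3.npy",b); report(b,o["tool_pos"],np.radians(18.2))
W=cloud(b); X,Y=rel(W,[.5888,.2935],np.radians(20.9)); z=W[...,2]; br=b["pixels"].sum(-1)/3
m=(X<-.07)&(X>-.3)&(abs(Y)<.14)&(z>.15)&(z<.24)&(br<60); print("gripper body in rack frame X",ext(X[m]),"z",ext(z[m]),m.sum())
for lo in (.10,.13,.16,.19,.21,.23,.26):
  m=(X<-.0)&(X>-.3)&(abs(Y)<.14)&(z>lo)&(z<lo+.02)&(br<90); print(lo,m.sum(),ext(X[m]) if m.sum() else "", )
cv2.imwrite("pics/s3.png",cv2.resize(b["pixels"][140:340,120:400,::-1],None,fx=2.8,fy=2.8,interpolation=cv2.INTER_CUBIC))
E
```

```text
[0.4404 0.2534 0.0618] [-0.73  0.03 -0.94]
plate 845 [0.6161 0.3114] [0.116 0.123] 18.6 z [0.0118 0.0162 0.022 ] X [-0.0547 -0.0015  0.0543] Y [-0.0595 -0.0004  0.0614]
blade 636 X [0.0874 0.1359 0.1862] Y [-0.0473 -0.0039  0.0481] z-tcp [-0.0606 -0.0473 -0.0419] fit z-tcp = a X + b Y + c [ 0.1408  0.0113 -0.069 ]
  rect [0.5692 0.2972] [0.104 0.101] 15.23
gripper body in rack frame X [-0.1912 -0.1684 -0.1295] z [0.151  0.1952 0.2369] 538
0.1 109 [-0.1714 -0.1642 -0.142 ]
0.13 152 [-0.1723 -0.1618 -0.1416]
0.16 107 [-0.1904 -0.1649 -0.1308]
0.19 190 [-0.1902 -0.1713 -0.099 ]
0.21 117 [-0.1905 -0.1765 -0.1257]
0.23 226 [-0.1923 -0.1714 -0.1238]
0.26 184 [-0.1902 -0.1755 -0.1295]
```

View pics/s3.png

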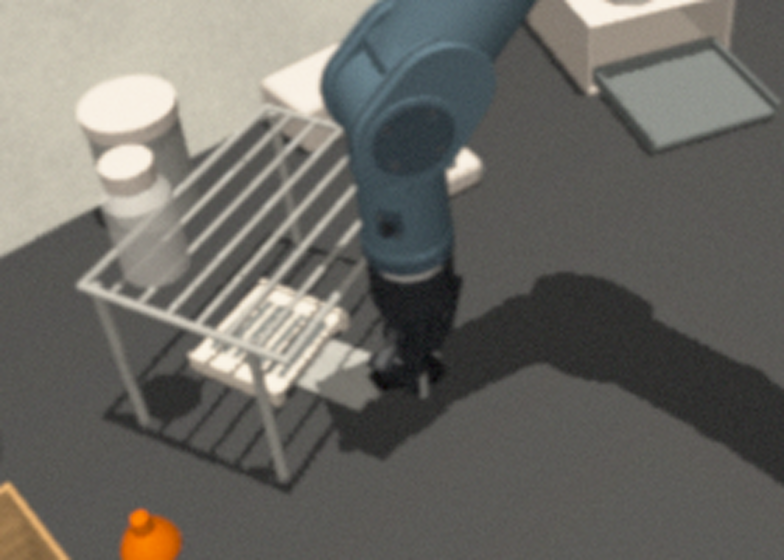

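Request:
jog_arm:
  increments:
    - [[0, 0, 0, -0.003, 0], [0, 0, 0, -0.002, 0], [0, 0, 0, -0.001, 0], [0, 0, 0, -0.001, 0], [0, 0, 0, -0.001, 0], [0, 0.002, 0, 0, 0], [0, 0.003, 0, 0, 0], [0, 0.004, 0, 0, 0], [0, 0.003, 0, 0, 0], [0, 0, 0, 0, 0]]

```text
t: 8.82
tool_pos: [0.4276, 0.2491, 0.0697]
eef_rot: [-0.159, 0.987, -0.0, -0.0]
force: [-0.6, -0.9, -2.4]
opening: 0.195
grip_force: 87.5
```

```bash
python3 - <<'E'
from s import *
o=get_obs(); print(np.round(o["tool_pos"],4),np.round(o["force"],2)); b=viewer.get_image("side"); np.save("s4.npy",b); report(b,o["tool_pos"],np.radians(18.2))
E
```

```text
[0.4276 0.2491 0.0697] [-0.56 -0.92 -2.39]
plate 896 [0.6033 0.3055] [0.12  0.123] 14.67 z [0.012  0.0183 0.0244] X [-0.0732 -0.0171  0.044 ] Y [-0.0621 -0.0023  0.0598]
blade 672 X [0.09   0.1403 0.1886] Y [-0.0491 -0.0034  0.0481] z-tcp [-0.0596 -0.0519 -0.0466] fit z-tcp = a X + b Y + c [ 0.0662  0.0032 -0.0618]
  rect [0.5593 0.2924] [0.102 0.1  ] 17.5
```

Request:
jog_arm:
  increments:
    - [[0, 0.003, 0, 0, 0], [0, 0.005, 0, 0, 0], [0, 0.006, 0, 0, 0], [0, 0.006, 0, 0, 0], [0, 0.006, 0, 0, 0], [0, 0.006, 0, 0, 0], [0, 0.006, 0, 0, 0], [0, 0.005, 0, 0, 0], [0, 0.003, 0, 0, 0], [0, 0, 0, 0, 0]]

```text
t: 10.12
tool_pos: [0.3841, 0.2347, 0.0697]
eef_rot: [-0.159, 0.987, -0.0, -0.0]
force: [0.7, -0.1, -1.4]
opening: 0.198
grip_force: 87.5
```

```bash
python3 - <<'E'
from s import *
o=get_obs(); print(np.round(o["tool_pos"],4),np.round(o["force"],2)); b=viewer.get_image("side"); np.save("s5.npy",b); report(b,o["tool_pos"],np.radians(18.2),(.566,.292))
E
```

```text
[0.3841 0.2347 0.0697] [ 0.71 -0.07 -1.44]
plate 1086 [0.5561 0.2889] [0.141 0.123] 3.61 z [0.0118 0.0184 0.0243] X [-0.0735 -0.0151  0.0624] Y [-0.0676 -0.0009  0.0634]
blade 829 X [0.0878 0.1463 0.1887] Y [-0.0486 -0.0044  0.0472] z-tcp [-0.0692 -0.0518 -0.0462] fit z-tcp = a X + b Y + c [ 0.0763 -0.0057 -0.0637]
  rect [0.5127 0.2762] [0.109 0.099] 18.4
```

Request:
jog_arm:
  increments:
    - [[0, 0, 0, 0.001, 0], [0, 0, 0, 0.001, 0], [0, 0, 0, 0.002, 0], [0, 0, 0, 0.002, 0], [0, 0, 0, 0.002, 0], [0, 0, 0, 0, 0]]

```text
t: 10.92
tool_pos: [0.3843, 0.2349, 0.0617]
eef_rot: [-0.159, 0.987, -0.0, -0.0]
force: [0.4, 0.0, -2.5]
opening: 0.198
grip_force: 87.5
```

```bash
python3 - <<'E'
from s import *
o=get_obs(); print(np.round(o["tool_pos"],4),np.round(o["force"],2)); b=viewer.get_image("side"); np.save("s6.npy",b); report(b,o["tool_pos"],np.radians(18.2),(.566,.292))
W=cloud(b);z=W[...,2];br=b["pixels"].sum(-1)/3;X,Y=rel(W,o["tool_pos"][:2],np.radians(18.3));m=(X>.11)&(X<.27)&(abs(Y)<.085)&(z>.0125)&(z<.03)&(br>140)
m=cv2.morphologyEx(m.astype(np.uint8),cv2.MORPH_OPEN,np.ones((2,2)))>0
print(rect(W,m),ext(X[m]),ext(Y[m]))
E
```

```text
[0.3843 0.2349 0.0617] [ 0.36  0.02 -2.52]
plate 964 [0.5629 0.2896] [0.129 0.122] 3.01 z [0.012  0.0161 0.0218] X [-0.0604 -0.0095  0.0643] Y [-0.0679 -0.0031  0.0642]
blade 855 X [0.0885 0.1463 0.1893] Y [-0.0478 -0.0036  0.0484] z-tcp [-0.0617 -0.047  -0.0417] fit z-tcp = a X + b Y + c [ 0.1515 -0.0271 -0.0715]
  rect [0.5123 0.2768] [0.11 0.1 ] 18.54
(((0.5406961441040039, 0.31280386447906494), (0.164531409740448, 0.19049786031246185), 7.756936550140381), 978) [nan nan nan] [nan nan nan]
```

```bash
cat > e.py <<'E'
from s import *
def edges(b,o,yaw,lo=.0135,hi=.024,x0=.1,x1=.29,tcpz=None):
    W=cloud(b);z=W[...,2];br=b["pixels"].sum(-1)/3;X,Y=rel(W,o[:2],yaw)
    m=(X>x0)&(X<x1)&(abs(Y)<.085)&(z>lo)&(z<hi)&(br>150)
    n,l,s,c=cv2.connectedComponentsWithStats(cv2.morphologyEx(m.astype(np.uint8),cv2.MORPH_CLOSE,np.ones((3,3)))); m&=(l==1+np.argmax(s[1:,4]))
    x,y=X[m],Y[m]; print("n",m.sum(),"X",ext(x),"Y",ext(y),"z",ext(z[m]),"rect",np.round(cv2.minAreaRect(np.c_[x,y].astype(np.float32)),4) if 0 else cv2.minAreaRect(np.c_[x,y].astype(np.float32)))
    for nm,a,q,fn in(("near",y,x,np.min),("far",y,x,np.max),("right",x,y,np.min),("left",x,y,np.max)):
        lo_,hi_=np.percentile(a,[12,88]); bn=np.linspace(lo_,hi_,11); P=[]
        for i in range(10):
            k=(a>=bn[i])&(a<bn[i+1])
            if k.sum()>2: P.append(((bn[i]+bn[i+1])/2,fn(q[k])))
        P=np.array(P); f=np.polyfit(P[:,0],P[:,1],1); f2=np.median(P[:,1]); print(nm,"edge slope deg",round(np.degrees(np.arctan(f[0])),1),"pos",round(f2,4))
E
python3 - <<'E'
from e import *
o=get_obs(); b=np.load("s6.npy",allow_pickle=True).item(); edges(b,o["tool_pos"],np.radians(18.3))
t=viewer.get_image("top"); edges(t,o["tool_pos"],np.radians(18.3),.01,.03)
E
```

```text
n 737 X [0.131  0.1735 0.2247] Y [-0.0662 -0.0026  0.0615] z [0.0138 0.0164 0.0218] rect ((0.17947708070278168, -0.002350524067878723), (0.12227489054203033, 0.08843501657247543), 73.72513580322266)
near edge slope deg 13.2 pos 0.1362
far edge slope deg 16.2 pos 0.2052
right edge slope deg -15.3 pos -0.0611
left edge slope deg 2.4 pos 0.0594
n 504 X [0.1145 0.1932 0.2553] Y [-0.0681 -0.0094  0.058 ] z [0.0102 0.0178 0.0288] rect ((0.17995460331439972, -0.0011934489011764526), (0.1234314814209938, 0.14085587859153748), 72.51066589355469)
near edge slope deg 14.9 pos 0.1238
far edge slope deg 14.5 pos 0.2432
right edge slope deg -12.8 pos -0.067
left edge slope deg -11.7 pos 0.0563
```

```bash
python3 p.py 0 6 .3604 .2777 .0617 183.5
```

```text
[[[0.0,0.002,0.008,0.0,0.043],[0.0,0.002,0.008,0.0,0.043],[0.0,0.002,0.008,0.0,0.043],[0.0,0.002,0.008,0.0,0.043],[0.0,0.003,0.007,0.0,0.043],[0.0,0.0034,0.0077,0.0001,0.043]]]
```

Request:
jog_arm:
  increments:
    - [[0, 0.004, 0.008, 0, 0.043], [0, 0.003, 0.008, 0, 0.043], [0, 0.002, 0.008, 0, 0.043], [0, 0.002, 0.008, 0, 0.043], [0, 0.002, 0.007, 0, 0.043], [0, 0.002, 0.0075, 0, 0.043], [0, 0, 0, 0, 0], [0, 0, 0, 0, 0]]

```text
t: 12.02
tool_pos: [0.36, 0.2764, 0.0618]
eef_rot: [-0.031, 1.0, -0.0, 0.0]
force: [-0.5, 0.0, -0.6]
opening: 0.201
grip_force: 87.7
```

```bash
python3 - <<'E'
from e import *
o=get_obs(); print(np.round(o["tool_pos"],4),np.round(o["eef_rot"],3),np.round(o["force"],2)); b=viewer.get_image("side"); edges(b,o["tool_pos"],np.radians(3.5),x1=.32,lo=.012)
t=viewer.get_image("top"); edges(t,o["tool_pos"],np.radians(3.5),.01,.03,x1=.32)
cv2.imwrite("pics/s7.png",cv2.resize(b["pixels"][140:340,120:400,::-1],None,fx=2.8,fy=2.8,interpolation=cv2.INTER_CUBIC))
E
```

```text
[0.36   0.2764 0.0618] [-0.031  1.    -0.     0.   ] [-0.51  0.03 -0.62]
n 778 X [0.1543 0.1892 0.2354] Y [-0.0588 -0.002   0.0608] z [0.0125 0.0164 0.0217] rect ((0.1964798867702484, 0.0004352070391178131), (0.12228523939847946, 0.08696407824754715), 88.61490631103516)
near edge slope deg -0.3 pos 0.1544
far edge slope deg -5.3 pos 0.226
right edge slope deg -2.6 pos -0.0587
left edge slope deg -4.0 pos 0.0607
n 522 X [0.1034 0.2031 0.2641] Y [-0.0574  0.0024  0.0611] z [0.0102 0.0169 0.0278] rect ((0.1843462586402893, 0.0026141107082366943), (0.1231924369931221, 0.16505911946296692), 86.74813842773438)
near edge slope deg 2.7 pos 0.1039
far edge slope deg -2.1 pos 0.2616
right edge slope deg 1.1 pos -0.0574
left edge slope deg -4.8 pos 0.0603
```

View pics/s7.png

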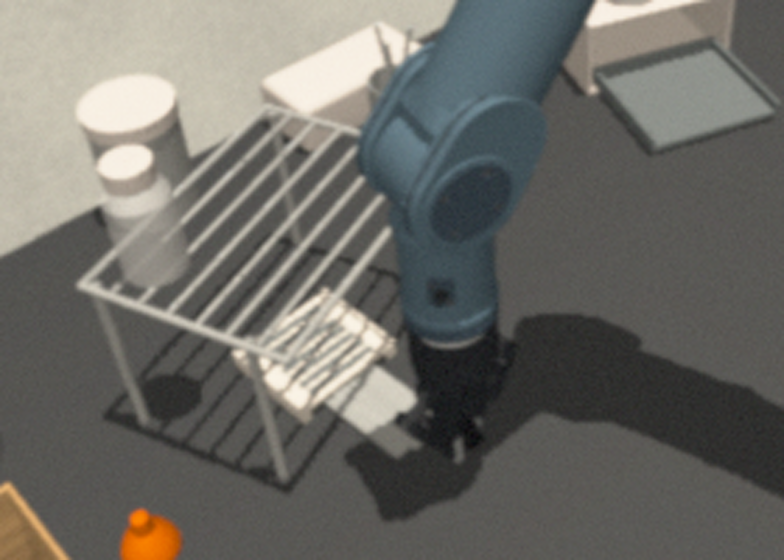

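Request:
jog_arm:
  increments:
    - [[0, -0.01, 0, 0, 0], [0, -0.013, 0, 0, 0], [0, -0.013, 0, 0, 0], [0, -0.012, 0, 0, 0], [0, -0.009, 0, 0, 0], [0, 0, 0, 0, 0], [0, 0, 0, -0.003, 0], [0, 0, 0, -0.002, 0], [0, 0, 0, -0.002, 0], [0, 0, 0, 0, 0]]

```text
t: 13.38
tool_pos: [0.4166, 0.2802, 0.0688]
eef_rot: [-0.031, 1.0, -0.0, -0.0]
force: [0.9, -0.3, -2.7]
opening: 0.197
grip_force: 87.6
```

```bash
python3 - <<'E'
from e import *
o=get_obs(); print(np.round(o["tool_pos"],4),np.round(o["force"],2)); b=viewer.get_image("side"); edges(b,o["tool_pos"],np.radians(3.5),lo=.0125,hi=.03,x0=.07)
E
```

```text
[0.4166 0.2802 0.0688] [ 0.9  -0.26 -2.67]
n 696 X [0.0979 0.136  0.1771] Y [-0.0584  0.0063  0.0604] z [0.0141 0.0183 0.0235] rect ((0.13652020692825317, 2.858787775039673e-05), (0.12160979211330414, 0.09094031900167465), 88.56523132324219)
near edge slope deg -6.7 pos 0.0989
far edge slope deg -2.5 pos 0.1684
right edge slope deg -30.6 pos -0.0494
left edge slope deg -2.7 pos 0.0605
```

Request:
jog_arm:
  increments:
    - [[0, 0, 0, -0.001, 0], [0, 0, 0, -0.001, 0], [0, 0, 0, -0.001, 0], [0, 0.002, 0, 0, 0], [0, 0.005, 0, 0, 0], [0, 0.008, 0, 0, 0], [0, 0.009, 0, 0, 0], [0, 0.009, 0, 0, 0], [0, 0.009, 0, 0, 0], [0, 0.006, 0, 0, 0]]

```text
t: 14.68
tool_pos: [0.3682, 0.2773, 0.0718]
eef_rot: [-0.031, 1.0, -0.0, -0.0]
force: [-0.1, -0.3, -2.5]
opening: 0.194
grip_force: 87.6
```

Request:
jog_arm:
  increments:
    - [[0, 0.002, 0, 0, 0], [0, 0, 0, 0, 0], [0, 0, 0, 0.002, 0], [0, 0, 0, 0.001, 0], [0, 0, 0, 0.001, 0], [0, 0, 0, 0.001, 0], [0, 0, 0, 0.002, 0], [0, 0, 0, 0.003, 0], [0, 0, 0, 0, 0]]

```text
t: 15.8
tool_pos: [0.3669, 0.2772, 0.0616]
eef_rot: [-0.031, 1.0, -0.0, -0.0]
force: [0.4, -0.4, -0.5]
opening: 0.198
grip_force: 87.5
```

```bash
python3 - <<'E'
from e import *
o=get_obs(); print(np.round(o["tool_pos"],4),np.round(o["force"],2)); b=viewer.get_image("side"); edges(b,o["tool_pos"],np.radians(3.5),lo=.0125,hi=.03,x0=.07)
t=viewer.get_image("top"); edges(t,o["tool_pos"],np.radians(3.5),.01,.03,x0=.07)
E
```

```text
[0.3669 0.2772 0.0616] [ 0.36 -0.36 -0.54]
n 1151 X [0.0986 0.1532 0.2077] Y [-0.0583  0.0044  0.0599] z [0.0128 0.0162 0.0216] rect ((0.1525961458683014, 6.517767906188965e-05), (0.12254611402750015, 0.11454512923955917), 88.21076965332031)
near edge slope deg -2.1 pos 0.0982
far edge slope deg 0.7 pos 0.2081
right edge slope deg -10.9 pos -0.0576
left edge slope deg -0.3 pos 0.0601
n 511 X [0.0999 0.1493 0.2077] Y [-0.0597 -0.0022  0.0602] z [0.0103 0.0181 0.0283] rect ((0.15487703680992126, 0.001593276858329773), (0.12501265108585358, 0.11171196401119232), 88.22295379638672)
near edge slope deg 1.8 pos 0.1004
far edge slope deg 2.8 pos 0.2071
right edge slope deg 0.4 pos -0.0587
left edge slope deg -0.5 pos 0.0598
```

Request:
jog_arm:
  increments:
    - [[0, -0.004, 0, 0, 0], [0, -0.007, 0, 0, 0], [0, -0.008, 0, 0, 0], [0, -0.005, 0, 0, 0], [0, -0.002, 0, 0, 0], [0, 0, 0, 0, 0], [0, 0, 0, -0.003, 0], [0, 0, 0, -0.002, 0], [0, 0, 0, -0.001, 0], [0, 0, 0, -0.002, 0]]

```text
t: 17.15
tool_pos: [0.3926, 0.2786, 0.0697]
eef_rot: [-0.031, 1.0, -0.0, -0.0]
force: [0.2, -0.6, -2.2]
opening: 0.196
grip_force: 87.6
```

Request:
jog_arm:
  increments:
    - [[0, 0, 0, -0.003, 0], [0, 0, 0, -0.005, 0], [0, 0, 0, -0.005, 0], [0, 0, 0, -0.003, 0], [0, 0, 0, 0, 0]]

```text
t: 17.77
tool_pos: [0.393, 0.2788, 0.086]
eef_rot: [-0.031, 1.0, 0.0, 0.0]
force: [0.4, 0.8, -2.7]
opening: 0.194
grip_force: 87.6
```

```bash
python3 - <<'E'
from e import *
o=get_obs(); print(np.round(o["tool_pos"],4),np.round(o["force"],2)); b=viewer.get_image("side"); edges(b,o["tool_pos"],np.radians(3.5),lo=.025,hi=.045,x0=.06)
t=np.load("t2.npy",allow_pickle=True).item(); b=np.load("s3.npy",allow_pickle=True).item()
for n,im in(("top",t),("side",np.load("s2.npy",allow_pickle=True).item())):
    W=cloud(im);z=W[...,2];px=im["pixels"].astype(int);br=px.sum(-1)/3;yw=np.radians(-20.7);X,Y=rel(W,[.598,-.324],yw)
    m=(X>0.0)&(X<.3)&(abs(Y)<.13)&(z>.1)&(z<.118)&(br>150); m=cv2.morphologyEx(m.astype(np.uint8),2,np.ones((3,3)))>0; r,k=rect(W,m); print(n,"org",k,np.round(r[0],4),np.round(r[1],3),round(r[2],2))
    for bx,by in((-.05,0),(0.02,0),(-.125,0)): k=(abs(X-bx)<.01)&(abs(Y-by)<.03); print(bx,"br",np.median(br[k]),"z",np.nanmedian(z[k]))
    # floor brightness mask, cast at z=.014
    m=(X>-.16)&(X<.047)&(abs(Y)<.13)&(z<.05)&(br>85)
    m=cv2.morphologyEx(m.astype(np.uint8),2,np.ones((3,3)))
    c=max(cv2.findContours(m,0,1)[0],key=cv2.contourArea)[:,0]
    P=np.array([plane(im,a,q,.014)[:2] for a,q in c],np.float32); x,y=rel(P,np.array([.598,-.324]),yw); print("floor X",ext(x),"Y",ext(y),cv2.minAreaRect(np.c_[x,y].astype(np.float32)))
E
```

```text
[0.393  0.2788 0.086 ] [ 0.42  0.82 -2.69]
n 797 X [0.0859 0.1397 0.1816] Y [-0.0586  0.0087  0.0601] z [0.0319 0.0358 0.041 ] rect ((0.13082996010780334, -0.00031293556094169617), (0.12209391593933105, 0.10405223071575165), 89.65865325927734)
near edge slope deg -9.3 pos 0.0947
far edge slope deg -7.7 pos 0.1766
right edge slope deg -24.8 pos -0.0543
left edge slope deg -0.7 pos 0.06
top org 1915 [ 0.7381 -0.3769] [0.219 0.204] 69.3
-0.05 br 139.83333333333331 z 0.014031906954148021
0.02 br 138.33333333333334 z 0.013903483869427968
-0.125 br 81.0 z -0.00015597899878616595
floor X [-0.1077 -0.0297  0.0472] Y [-0.1012 -0.0017  0.0985] ((-0.029810860753059387, -0.0016187354922294617), (0.15699680149555206, 0.19973546266555786), 0.49730318784713745)
side org 631 [ 0.6742 -0.3944] [0.149 0.29 ] 19.08
-0.05 br 144.33333333333334 z 0.014110801754801172
0.02 br 144.33333333333334 z 0.013686852645201864
-0.125 br 86.0 z -0.00041966060685894035
floor X [-0.1055 -0.0185  0.0524] Y [-0.1154 -0.0159  0.0893] ((-0.025235671550035477, -0.013347126543521881), (0.208311527967453, 0.16058553755283356), 89.8788070678711)
```

```bash
python3 p.py 0 5 .347 .262 .112 183.5 10 .35 .235 .115 140 7 .37 .16 .115 140 12 .42 0 .115 150 18 .4577 -.2726 .115 159.3
```

```text
[[[0.0,0.009,-0.003,-0.005,0.0],[0.0,0.009,-0.003,-0.005,0.0],[0.0,0.01,-0.003,-0.005,0.0],[0.0,0.009,-0.002,-0.006,0.0],[0.0,0.0099,-0.0029,-0.0051,0.0],[0.0,0.0,-0.003,0.0,0.076],[0.0,0.0,-0.003,0.0,0.076],[0.0,-0.001,-0.003,0.0,0.076],[0.0,-0.001,-0.002,0.0,0.076],[0.0,-0.001,-0.002,-0.001,0.076]]]
[[[0.0,-0.001,-0.003,0.0,0.076],[0.0,-0.001,-0.002,-0.001,0.076],[0.0,-0.002,-0.002,0.0,0.076],[0.0,-0.001,-0.002,-0.001,0.076],[0.0,-0.0021,-0.0026,0.0,0.075],[0.0,-0.009,-0.006,0.0,0.0],[0.0,-0.009,-0.006,0.0,0.0],[0.0,-0.009,-0.007,0.0,0.0],[0.0,-0.009,-0.006,0.0,0.0],[0.0,-0.009,-0.007,0.0,0.0]]]
[[[0.0,-0.009,-0.006,0.0,0.0],[0.0,-0.0095,-0.0066,0.0,0.0],[0.0,-0.012,-0.008,0.0,-0.015],[0.0,-0.012,-0.008,0.0,-0.014],[0.0,-0.011,-0.008,0.0,-0.015],[0.0,-0.011,-0.008,0.0,-0.014],[0.0,-0.011,-0.008,0.0,-0.015],[0.0,-0.011,-0.008,0.0,-0.014],[0.0,-0.011,-0.008,0.0,-0.015],[0.0,-0.011,-0.009,0.0,-0.014]]]
[[[0.0,-0.011,-0.009,0.0,-0.015],[0.0,-0.011,-0.009,0.0,-0.014],[0.0,-0.011,-0.009,0.0,-0.015],[0.0,-0.0103,-0.0094,0.0,-0.014],[0.0,-0.009,-0.012,0.0,-0.009],[0.0,-0.009,-0.012,0.0,-0.009],[0.0,-0.009,-0.012,0.0,-0.009],[0.0,-0.009,-0.012,0.0,-0.009],[0.0,-0.009,-0.012,0.0,-0.009],[0.0,-0.009,-0.013,0.0,-0.009]]]
[[[0.0,-0.009,-0.013,0.0,-0.009],[0.0,-0.009,-0.013,0.0,-0.009],[0.0,-0.009,-0.013,0.0,-0.009],[0.0,-0.008,-0.013,0.0,-0.009],[0.0,-0.008,-0.013,0.0,-0.009],[0.0,-0.008,-0.013,0.0,-0.009],[0.0,-0.008,-0.013,0.0,-0.009],[0.0,-0.008,-0.013,0.0,-0.009],[0.0,-0.008,-0.013,0.0,-0.009],[0.0,-0.008,-0.013,0.0,-0.009]]]
[[[0.0,-0.007,-0.013,0.0,-0.009],[0.0,-0.0078,-0.0132,0.0,-0.01]]]
```

Request:
jog_arm:
  increments:
    - [[0, 0.004, -0.001, -0.003, 0], [0, 0.009, -0.003, -0.006, 0], [0, 0.012, -0.004, -0.007, 0], [0, 0.012, -0.004, -0.006, 0], [0, 0.008, -0.002, -0.004, 0], [0, 0.003, -0.003, 0, 0.03], [0, 0, -0.003, 0, 0.06], [0, -0.001, -0.003, 0, 0.08], [0, -0.001, -0.002, 0, 0.08], [0, -0.001, -0.002, -0.001, 0.08]]

```text
t: 19.08
tool_pos: [0.3485, 0.2485, 0.1127]
eef_rot: [0.136, 0.991, 0.0, -0.0]
force: [0.5, -0.1, -2.8]
opening: 0.2
grip_force: 87.6
```

Request:
jog_arm:
  increments:
    - [[0, -0.001, -0.003, 0, 0.08], [0, -0.001, -0.002, -0.001, 0.08], [0, -0.002, -0.002, 0, 0.08], [0, -0.001, -0.002, -0.001, 0.08], [0, -0.002, -0.003, 0, 0.07], [0, -0.004, -0.004, 0, 0.04], [0, -0.007, -0.006, 0, 0], [0, -0.01, -0.007, 0, 0], [0, -0.01, -0.007, 0, 0], [0, -0.01, -0.007, 0, 0]]

```text
t: 20.32
tool_pos: [0.3617, 0.1836, 0.1148]
eef_rot: [0.342, 0.94, -0.0, 0.0]
force: [-0.1, -0.2, -2.7]
opening: 0.198
grip_force: 87.5
```

```bash
python3 - <<'E'
from e import *
o=get_obs(); y=np.degrees(2*np.arctan2(o["eef_rot"][1],o["eef_rot"][0])); print(np.round(o["tool_pos"],4),y,np.round(o["force"],2)); b=viewer.get_image("side"); edges(b,o["tool_pos"],np.radians(y-180),lo=.045,hi=.08,x0=.06)
E
python3 p.py 0 5 .37 .16 .115 140 12 .42 0 .115 150 18 .4577 -.2726 .115 159.3
```

```text
[0.3617 0.1836 0.1148] 139.94359028204315 [-0.06 -0.19 -2.73]
n 99 X [0.1347 0.1597 0.1841] Y [0.0352 0.0498 0.0602] z [0.0613 0.0646 0.0707] rect ((0.1591256707906723, 0.04776550456881523), (0.02363932691514492, 0.05142419412732124), 87.59322357177734)
near edge slope deg -9.2 pos 0.138
far edge slope deg -0.5 pos 0.1827
right edge slope deg -11.3 pos 0.0391
left edge slope deg -4.4 pos 0.0593
[[[0.0,-0.004,-0.002,0.0,-0.001],[0.0,-0.004,-0.002,0.0,-0.0],[0.0,-0.004,-0.002,0.0,-0.001],[0.0,-0.004,-0.003,0.0,-0.0],[0.0,-0.0042,-0.0024,-0.0004,-0.001],[0.0,-0.012,-0.008,0.0,-0.015],[0.0,-0.012,-0.008,0.0,-0.014],[0.0,-0.011,-0.008,0.0,-0.015],[0.0,-0.011,-0.008,0.0,-0.014],[0.0,-0.011,-0.008,0.0,-0.015]]]
[[[0.0,-0.011,-0.008,0.0,-0.014],[0.0,-0.011,-0.008,0.0,-0.015],[0.0,-0.011,-0.009,0.0,-0.014],[0.0,-0.011,-0.009,0.0,-0.015],[0.0,-0.011,-0.009,0.0,-0.014],[0.0,-0.011,-0.009,0.0,-0.015],[0.0,-0.0104,-0.0094,0.0,-0.014],[0.0,-0.009,-0.012,0.0,-0.009],[0.0,-0.009,-0.012,0.0,-0.009],[0.0,-0.009,-0.012,0.0,-0.009]]]
[[[0.0,-0.009,-0.012,0.0,-0.009],[0.0,-0.009,-0.012,0.0,-0.009],[0.0,-0.009,-0.013,0.0,-0.009],[0.0,-0.009,-0.013,0.0,-0.009],[0.0,-0.009,-0.013,0.0,-0.009],[0.0,-0.008,-0.013,0.0,-0.009],[0.0,-0.008,-0.013,0.0,-0.009],[0.0,-0.008,-0.013,0.0,-0.009],[0.0,-0.008,-0.013,0.0,-0.009],[0.0,-0.008,-0.013,0.0,-0.009]]]
[[[0.0,-0.008,-0.013,0.0,-0.009],[0.0,-0.008,-0.013,0.0,-0.009],[0.0,-0.008,-0.013,0.0,-0.009],[0.0,-0.008,-0.013,0.0,-0.009],[0.0,-0.0078,-0.0133,0.0,-0.01]]]
```

Request:
jog_arm:
  increments:
    - [[0, -0.009, -0.006, 0, 0], [0, -0.01, -0.006, 0, -0.004], [0, -0.011, -0.007, 0, -0.01], [0, -0.012, -0.008, 0, -0.014], [0, -0.012, -0.008, 0, -0.014], [0, -0.011, -0.008, 0, -0.014], [0, -0.011, -0.008, 0, -0.014], [0, -0.011, -0.008, 0, -0.015], [0, -0.011, -0.008, 0, -0.014], [0, -0.011, -0.008, 0, -0.015]]

```text
t: 21.62
tool_pos: [0.4018, 0.0577, 0.1147]
eef_rot: [0.288, 0.958, -0.0, -0.0]
force: [0.1, 0.3, -2.3]
opening: 0.194
grip_force: 87.5
```

Request:
jog_arm:
  increments:
    - [[0, -0.011, -0.009, 0, -0.014], [0, -0.011, -0.009, 0, -0.015], [0, -0.011, -0.009, 0, -0.014], [0, -0.01, -0.01, 0, -0.014], [0, -0.009, -0.012, 0, -0.009], [0, -0.009, -0.012, 0, -0.009], [0, -0.009, -0.013, 0, -0.009], [0, -0.009, -0.013, 0, -0.009], [0, -0.009, -0.013, 0, -0.009], [0, -0.009, -0.013, 0, -0.009]]

```text
t: 22.88
tool_pos: [0.4286, -0.0894, 0.1147]
eef_rot: [0.235, 0.972, -0.0, -0.0]
force: [0.4, 0.0, -1.1]
opening: 0.196
grip_force: 87.5
```

```bash
python3 p.py 0 11 .4577 -.2726 .115 159.3; python3 -c "
from h import *
print(get_obs()['tool_pos'],get_obs()['eef_rot'])"
```

```text
[[[0.0,-0.01,-0.014,0.0,-0.01],[0.0,-0.01,-0.014,0.0,-0.01],[0.0,-0.01,-0.014,0.0,-0.01],[0.0,-0.009,-0.014,0.0,-0.01],[0.0,-0.009,-0.014,0.0,-0.01],[0.0,-0.009,-0.014,0.0,-0.01],[0.0,-0.009,-0.014,0.0,-0.01],[0.0,-0.009,-0.014,0.0,-0.011],[0.0,-0.009,-0.014,0.0,-0.01],[0.0,-0.009,-0.014,0.0,-0.011]]]
[[[0.0,-0.0088,-0.015,-0.0003,-0.01]]]
[ 0.42858917 -0.08940377  0.11469874] [ 2.34506608e-01  9.72114477e-01 -1.72603364e-04 -2.54085892e-04]
```

Request:
jog_arm:
  increments:
    - [[0, -0.01, -0.014, 0, -0.01], [0, -0.01, -0.014, 0, -0.01], [0, -0.01, -0.014, 0, -0.01], [0, -0.009, -0.014, 0, -0.01], [0, -0.009, -0.014, 0, -0.01], [0, -0.009, -0.014, 0, -0.01], [0, -0.009, -0.014, 0, -0.01], [0, -0.008, -0.013, 0, -0.01], [0, -0.006, -0.01, 0, -0.01], [0, -0.004, -0.006, 0, -0.01]]

```text
t: 24.12
tool_pos: [0.4515, -0.2396, 0.1146]
eef_rot: [0.186, 0.983, -0.0, -0.0]
force: [0.8, 1.1, -3.2]
opening: 0.2
grip_force: 87.6
```

Request:
jog_arm:
  increments:
    - [[0, -0.002, -0.004, 0, 0], [0, 0, 0, 0, 0], [0, 0, 0, 0, 0]]

```text
t: 24.5
tool_pos: [0.4522, -0.2428, 0.1148]
eef_rot: [0.185, 0.983, 0.0, -0.0]
force: [-0.3, 0.3, -2.8]
opening: 0.195
grip_force: 87.6
```

```bash
cat > f.py <<'E'
from e import *
import sys
def floor(im):
    W=cloud(im);z=W[...,2];br=im["pixels"].sum(-1)/3;yw=np.radians(-20.7);O=np.array([.5977,-.324])
    X,Y=rel(W,O,yw); m=(X>-.16)&(X<.06)&(abs(Y)<.13)&(z<.05)&(z>.009)&(br>95); print("tray X",ext(X[m])," Y",ext(Y[m]))
    m=(X>-.2)&(X<.06)&(abs(Y)<.13)&(z>ZL)&(z<ZH)&(br>170)
    if m.sum()<30: print("no plate"); return
    r=cv2.minAreaRect(np.c_[X[m],Y[m]].astype(np.float32)); print("plate",m.sum(),"X",ext(X[m]),"Y",ext(Y[m]),"z",ext(z[m]),np.round(r[0],4),np.round(r[1],4),round(r[2],2))
    return X,Y,z,br
ZL,ZH=float(sys.argv[1]),float(sys.argv[2])
o=get_obs(); y=np.degrees(2*np.arctan2(o["eef_rot"][1],o["eef_rot"][0])); print(np.round(o["tool_pos"],4),round(y,2),np.round(o["force"],2),o["t"])
for n in("side","top","wrist"):
    im=viewer.get_image(n); np.save(n+"L.npy",im); print(n)
    try: floor(im)
    except Exception as e: print(e)
    save(im,n+sys.argv[3])
im=viewer.get_image("side")
edges(im,o["tool_pos"],np.radians(y-180),lo=ZL,hi=ZH,x0=.06)
cv2.imwrite("pics/sc%s.png"%sys.argv[3],cv2.resize(im["pixels"][100:260,280:520,::-1],None,fx=3.2,fy=3.2,interpolation=cv2.INTER_CUBIC))
E
python3 f.py .05 .085 _a
```

```text
[ 0.4522 -0.2428  0.1148] 158.62 [-0.33  0.34 -2.78] 24.5
side
tray X [-0.1008 -0.0519  0.0574]  Y [-0.093   0.0645  0.1124]
plate 399 X [-0.0899 -0.0291  0.0209] Y [-0.0335  0.0401  0.0839] z [0.0608 0.0648 0.0702] [-0.041   0.0264] [0.1176 0.1326] 85.77
top
tray X [-0.0896  0.0236  0.0586]  Y [-0.0963 -0.0473  0.0952]
plate 417 X [-0.0873 -0.0099  0.02  ] Y [-0.0359  0.0405  0.0822] z [0.055  0.0653 0.0763] [-0.0345  0.023 ] [0.1192 0.1137] 88.53
wrist
tray X [-0.1008 -0.0955 -0.0312]  Y [-0.0935 -0.0632  0.093 ]
plate 1791 X [-0.1102 -0.0848 -0.073 ] Y [0.0058 0.0221 0.0413] z [0.061  0.0662 0.0838] [-0.0932  0.0238] [0.1156 0.0457] 89.04
n 437 X [0.0745 0.1342 0.185 ] Y [-0.0548  0.017   0.0614] z [0.0615 0.0652 0.0702] rect ((0.1265370398759842, 0.0031477995216846466), (0.11967795342206955, 0.11878602206707001), 88.10212707519531)
near edge slope deg -5.1 pos 0.0773
far edge slope deg 3.7 pos 0.1846
right edge slope deg -26.3 pos -0.0216
left edge slope deg -0.8 pos 0.0612
```

View pics/sc_a.png

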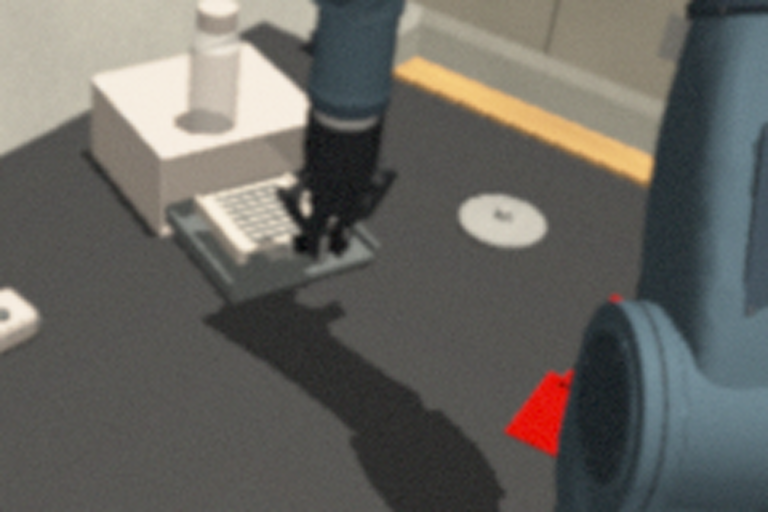

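```bash
python3 - <<'E'
from m import *
yw=np.radians(-20.7);O=np.array([.5977,-.324])
for n in("wrist","side","top"):
    im=np.load(n+"L.npy",allow_pickle=True).item() if n!="side" else np.load("sideL.npy",allow_pickle=True).item()
    if n!="wrist": im=np.load({"side":"s2.npy","top":"top0.npy"}[n],allow_pickle=True).item()
    W=cloud(im);z=W[...,2];X,Y=rel(W,O,yw)
    for y0 in(-.08,-.06,-.04,.05,.07,.08):
        k=(abs(Y-y0)<.008)&(X>-.15)&(X<-.05)&(z>.007)&(z<.022); k0=(abs(Y-y0)<.008)&(X>-.15)&(X<-.08)&(z<.007)
        if k.sum()>5: print(n,y0,"floor minX",np.round(np.percentile(X[k],[0,1,5]),4),"counter maxX",np.round(np.percentile(X[k0],[95,99,100]),4) if k0.sum() else None)
    k=(X>-.09)&(X<.03)&(z>.02)&(z<.034); yy=Y[k]
    for s in(-1,1):
        q=yy[(yy*s>.08)&(yy*s<.115)]; 
        if len(q)>5: print(n,"wall",s,len(q),ext(q))
E
```

```text
wrist -0.08 floor minX [-0.1015 -0.1009 -0.1005] counter maxX [-0.099  -0.0968 -0.096 ]
wrist -0.06 floor minX [-0.101  -0.1008 -0.1006] counter maxX [-0.0993 -0.0971 -0.0957]
wrist -0.04 floor minX [-0.1013 -0.1008 -0.1005] counter maxX [-0.0994 -0.0972 -0.0962]
wrist 0.07 floor minX [-0.1012 -0.1007 -0.1004] counter maxX [-0.1004 -0.0969 -0.0958]
wrist 0.08 floor minX [-0.1013 -0.1007 -0.1003] counter maxX [-0.0992 -0.0967 -0.0958]
wrist wall -1 198 [-0.094  -0.0892 -0.088 ]
side -0.08 floor minX [-0.1011 -0.101  -0.1   ] counter maxX [-0.0972 -0.0922 -0.0911]
side -0.06 floor minX [-0.1007 -0.1003 -0.0986] counter maxX [-0.0963 -0.0916 -0.0896]
side -0.04 floor minX [-0.1017 -0.1014 -0.1005] counter maxX [-0.0956 -0.0926 -0.0924]
side 0.05 floor minX [-0.1013 -0.1009 -0.1002] counter maxX [-0.0946 -0.0932 -0.0931]
side 0.07 floor minX [-0.1042 -0.1029 -0.1008] counter maxX [-0.0985 -0.095  -0.093 ]
side 0.08 floor minX [-0.1015 -0.101  -0.0982] counter maxX [-0.0956 -0.0913 -0.0896]
side wall -1 46 [-0.0933 -0.0888 -0.0859]
side wall 1 53 [0.0897 0.0946 0.0971]
top -0.08 floor minX [-0.1407 -0.1381 -0.1222] counter maxX [-0.0996 -0.0944 -0.0917]
top -0.06 floor minX [-0.1496 -0.1481 -0.143 ] counter maxX [-0.0981 -0.0925 -0.0899]
top -0.04 floor minX [-0.1183 -0.1104 -0.0995] counter maxX [-0.1005 -0.0986 -0.0978]
top 0.05 floor minX [-0.1446 -0.1407 -0.1275] counter maxX [-0.0997 -0.0886 -0.0869]
top 0.07 floor minX [-0.1493 -0.1469 -0.1313] counter maxX [-0.1    -0.0885 -0.0816]
top 0.08 floor minX [-0.1493 -0.1481 -0.1432] counter maxX [-0.098  -0.0879 -0.0816]
top wall -1 44 [-0.0952 -0.0911 -0.0808]
top wall 1 37 [0.0829 0.0911 0.0943]
```

```bash
python3 p.py 0 6 .46 -.2753 .1148 160.5 4 .46 -.2753 .09 160.5
```

```text
[[[0.0,-0.003,-0.005,0.0,-0.005],[0.0,-0.003,-0.004,0.0,-0.006],[0.0,-0.003,-0.005,0.0,-0.005],[0.0,-0.003,-0.004,0.0,-0.006],[0.0,-0.003,-0.005,0.0,-0.005],[0.0,-0.0036,-0.0045,0.0,-0.006],[0.0,0.0,0.0,0.006,0.0],[0.0,0.0,0.0,0.006,0.0],[0.0,0.0,0.0,0.006,0.0],[0.0,0.0,0.0,0.0068,0.0]]]
```

Request:
jog_arm:
  increments:
    - [[0, -0.002, -0.003, 0, -0.005], [0, -0.003, -0.005, 0, -0.006], [0, -0.004, -0.006, 0, -0.005], [0, -0.004, -0.006, 0, -0.006], [0, -0.003, -0.005, 0, -0.005], [0, -0.0025, -0.0025, 0, -0.006], [0, 0, 0, 0.006, 0], [0, 0, 0, 0.007, 0], [0, 0, 0, 0.006, 0], [0, 0, 0, 0.004, 0]]

```text
t: 25.95
tool_pos: [0.4596, -0.2752, 0.0912]
eef_rot: [0.169, 0.986, 0.0, -0.0]
force: [-0.0, -0.8, -2.5]
opening: 0.197
grip_force: 87.6
```

Request:
jog_arm:
  increments:
    - [[0, 0, 0, 0, 0], [0, 0, 0, 0, 0]]

```text
t: 26.2
tool_pos: [0.46, -0.2756, 0.0919]
eef_rot: [0.17, 0.986, -0.0, 0.0]
force: [-0.5, 0.8, -2.6]
opening: 0.197
grip_force: 87.6
```

```bash
python3 f.py .03 .055 _b; cat > ang.py <<'E'
from m import *
import sys
yw=np.radians(-20.7);O=np.array([.5977,-.324])
for n in("side","top"):
    im=np.load(n+"L.npy",allow_pickle=True).item();W=cloud(im);z=W[...,2];br=im["pixels"].sum(-1)/3;X,Y=rel(W,O,yw)
    m=(X>-.1)&(X<.06)&(abs(Y)<.08)&(z>float(sys.argv[1]))&(z<float(sys.argv[2]))&(br>170); p=np.c_[X[m],Y[m]]
    best=[]
    for a in np.arange(-6,6.1,.5):
        c,s=np.cos(np.radians(a)),np.sin(np.radians(a)); q=p@np.array([[c,-s],[s,c]]); lo,hi=np.percentile(q,[2,98],axis=0); best.append((hi-lo).tolist()+[a]+((lo+hi)/2).tolist())
    b=np.array(best); print(n,"min width x at",b[b[:,0].argmin(),2],"min y at",b[b[:,1].argmin(),2]); i=np.argmin(abs(b[:,2])); print(np.round(b[i],4))
E
python3 ang.py .03 .055
```

```text
[ 0.46   -0.2756  0.0919] 160.48 [-0.46  0.78 -2.56] 26.2
side
tray X [-0.0992 -0.0212  0.0576]  Y [-0.0903  0.0307  0.1093]
plate 392 X [-0.0718 -0.0081  0.0388] Y [-0.0554  0.0149  0.0605] z [0.0381 0.0422 0.0475] [-0.0145  0.0011] [0.111  0.1231] 4.11
top
tray X [-0.0836  0.0092  0.0584]  Y [-0.0939  0.034   0.094 ]
plate 418 X [-0.0688  0.0083  0.0379] Y [-0.0583  0.0176  0.0587] z [0.0321 0.0425 0.0535] [-0.0169 -0.0007] [0.1105 0.1193] 0.31
wrist
tray X [-0.1006 -0.0914 -0.0444]  Y [-0.0931 -0.0031  0.0935]
plate 1761 X [-0.0908 -0.066  -0.054 ] Y [-0.0197 -0.0032  0.0158] z [0.0384 0.0434 0.0462] [-0.0739 -0.0173] [0.0462 0.1475] 0.52
n 446 X [0.0744 0.1348 0.186 ] Y [-0.0567  0.0136  0.0616] z [0.0379 0.0423 0.0477] rect ((0.12785221636295319, 0.0023423507809638977), (0.12146861851215363, 0.12107691913843155), 87.63245391845703)
near edge slope deg -3.4 pos 0.0777
far edge slope deg 0.8 pos 0.1834
right edge slope deg -23.6 pos -0.0269
left edge slope deg -0.5 pos 0.0607
side min width x at 3.5 min y at -6.0
[ 0.1062  0.111   0.     -0.0158  0.0033]
top min width x at 6.0 min y at -6.0
[ 0.1036  0.1144  0.     -0.0144  0.0006]
```

Request:
jog_arm:
  increments:
    - [[0, 0, 0, 0.003, 0.006], [0, 0, 0, 0.003, 0], [0, 0, 0, 0.002, 0], [0, 0, 0, 0.001, 0], [0, 0, 0, 0.001, 0], [0, 0, 0, 0.001, 0], [0, 0, 0, 0.001, 0], [0, 0, 0, 0.001, 0], [0, 0, 0, 0.001, 0], [0, 0, 0, 0.001, 0]]

```text
t: 27.65
tool_pos: [0.46, -0.2756, 0.0768]
eef_rot: [0.172, 0.985, -0.0, 0.0]
force: [0.1, 0.1, -1.2]
opening: 0.198
grip_force: 87.6
```

Request:
jog_arm:
  increments:
    - [[0, 0, 0, 0.001, 0], [0, 0, 0, 0, 0], [0, 0, 0, 0, 0]]

```text
t: 28.02
tool_pos: [0.4598, -0.2756, 0.0758]
eef_rot: [0.173, 0.985, 0.0, -0.0]
force: [-0.1, -0.1, -1.1]
opening: 0.196
grip_force: 87.6
```

```bash
python3 f.py .024 .045 _c
```

```text
[ 0.4598 -0.2756  0.0758] 160.13 [-0.06 -0.11 -1.06] 28.025
side
tray X [-0.0958 -0.0162  0.0572]  Y [-0.0889  0.0315  0.1095]
plate 407 X [-0.0704 -0.0101  0.0373] Y [-0.0559  0.0134  0.0587] z [0.0265 0.0306 0.0365] [-0.0169 -0.0006] [0.1221 0.1135] 88.95
top
tray X [-0.0847  0.0095  0.0583]  Y [-0.0943  0.0315  0.0939]
plate 395 X [-0.0708  0.0079  0.0377] Y [-0.0591  0.0167  0.058 ] z [0.0242 0.0317 0.0433] [-0.017  -0.0011] [0.1132 0.1187] 0.0
wrist
tray X [-0.1008 -0.0935 -0.0514]  Y [-0.0933 -0.0027  0.0937]
plate 1782 X [-0.0991 -0.0702 -0.057 ] Y [-0.0934 -0.0049  0.015 ] z [0.0269 0.0312 0.033 ] [-0.0733 -0.0024] [0.1857 0.046 ] 87.56
n 446 X [0.0738 0.1359 0.1857] Y [-0.0586  0.0142  0.0612] z [0.0261 0.0312 0.0367] rect ((0.12755295634269714, 0.0027483291923999786), (0.12401358038187027, 0.12133517116308212), 89.23574829101562)
near edge slope deg -0.5 pos 0.0754
far edge slope deg 3.0 pos 0.1829
right edge slope deg -32.7 pos -0.0214
left edge slope deg 0.1 pos 0.0612
```

Request:
jog_arm:
  increments:
    - [[0, 0.005, 0, 0, 0], [0, 0.01, 0, 0, 0], [0, 0.015, 0, 0, 0], [0, 0.016, 0, 0, 0], [0, 0.016, 0, 0, 0], [0, 0.016, 0, 0, 0], [0, 0.015, 0, 0, 0], [0, 0.01, 0, 0, 0], [0, 0.006, 0, 0, 0], [0, 0, 0, 0, 0]]

```text
t: 29.48
tool_pos: [0.3572, -0.2385, 0.0758]
eef_rot: [0.173, 0.985, -0.0, 0.0]
force: [0.3, 0.2, -1.8]
opening: 0.194
grip_force: 87.6
```

```bash
python3 f.py .024 .045 _d; python3 p.py 0 4 .366 -.24 .14 160 10 .41 -.12 .14 170 8 .437 .002 .13 180
```

```text
[ 0.3572 -0.2385  0.0758] 160.13 [ 0.26  0.19 -1.79] 29.475
side
tray X [-0.155  -0.0447  0.0573]  Y [-0.1024  0.0074  0.1071]
plate 585 X [-0.1583 -0.0227  0.0393] Y [-0.0581 -0.0016  0.0589] z [0.0247 0.0309 0.0366] [-0.0691 -0.0015] [0.2266 0.1203] 2.14
top
tray X [-0.1514 -0.033   0.0568]  Y [-0.0933 -0.0004  0.0929]
plate 780 X [-0.148  -0.0245  0.0378] Y [-0.06   -0.0009  0.0571] z [0.0243 0.0314 0.0415] [-0.0587 -0.0014] [0.1955 0.1192] 0.11
wrist
tray X [-0.16   -0.1591 -0.1569]  Y [-0.0174 -0.0039  0.0078]
plate 269 X [-0.1993 -0.1893 -0.1832] Y [-0.018  -0.014   0.0116] z [0.0281 0.0295 0.0437] [-0.1868 -0.0037] [0.0258 0.0307] 0.39
n 575 X [0.1826 0.2314 0.2882] Y [-0.0575  0.0007  0.0607] z [0.0259 0.031  0.0368] rect ((0.2347116619348526, -0.0007142499089241028), (0.12599635124206543, 0.10904321819543839), 89.904296875)
near edge slope deg 0.3 pos 0.1827
far edge slope deg -0.5 pos 0.2874
right edge slope deg -0.8 pos -0.0571
left edge slope deg -1.2 pos 0.0607
[[[0.0,-0.002,0.0,-0.016,0.001],[0.0,-0.002,0.0,-0.016,0.0],[0.0,-0.002,0.001,-0.016,0.001],[0.0,-0.0021,0.0005,-0.0162,0.0],[0.0,0.0,0.013,0.0,-0.017],[0.0,0.0,0.013,0.0,-0.017],[0.0,-0.001,0.013,0.0,-0.018],[0.0,-0.001,0.013,0.0,-0.017],[0.0,-0.001,0.013,0.0,-0.018],[0.0,-0.001,0.012,0.0,-0.017]]]
[[[0.0,-0.001,0.013,0.0,-0.018],[0.0,-0.002,0.012,0.0,-0.017],[0.0,-0.002,0.013,0.0,-0.018],[0.0,-0.0012,0.0123,0.0,-0.017],[0.0,-0.001,0.016,0.001,-0.022],[0.0,-0.001,0.016,0.001,-0.022],[0.0,-0.001,0.015,0.001,-0.022],[0.0,-0.002,0.015,0.001,-0.022],[0.0,-0.002,0.016,0.002,-0.022],[0.0,-0.002,0.015,0.001,-0.022]]]
[[[0.0,-0.003,0.015,0.002,-0.021],[0.0,-0.003,0.0159,0.001,-0.022]]]
```

Request:
jog_arm:
  increments:
    - [[0, 0, 0, -0.015, 0], [0, 0, 0, -0.025, 0], [0, 0, 0, -0.02, 0], [0, 0, 0.02, 0, -0.02], [0, -0.002, 0.025, 0, -0.035], [0, -0.002, 0.026, 0, -0.035], [0, -0.002, 0.025, 0, -0.035], [0, -0.003, 0.026, 0, -0.035], [0, -0.003, 0.025, 0, -0.035], [0, -0.004, 0.025, 0, -0.035]]

```text
t: 30.92
tool_pos: [0.4155, -0.0735, 0.1355]
eef_rot: [0.057, 0.998, 0.0, -0.0]
force: [0.5, -0.3, -1.0]
opening: 0.195
grip_force: 87.6
```

```bash
python3 p.py 0 5 .437 .002 .12 180 4 .437 .002 .065 180; python3 -c "
from h import *
print(get_obs()['tool_pos'],get_obs()['eef_rot'])"
```

```text
[[[0.0,-0.003,0.015,0.003,-0.023],[0.0,-0.003,0.016,0.003,-0.023],[0.0,-0.003,0.015,0.003,-0.022],[0.0,-0.003,0.015,0.003,-0.023],[0.0,-0.0043,0.0158,0.0035,-0.022],[0.0,0.0,0.0,0.014,-0.0],[0.0,0.0,0.0,0.014,-0.0],[0.0,0.0,0.0,0.013,-0.0],[0.0,0.0,0.0,0.014,-0.0]]]
[ 0.41551418 -0.07351795  0.13546855] [ 5.67183001e-02  9.98390109e-01  3.29484870e-04 -3.42004275e-04]
```

Request:
jog_arm:
  increments:
    - [[0, -0.004, 0.016, 0.003, -0.023], [0, -0.004, 0.016, 0.003, -0.023], [0, -0.003, 0.015, 0.003, -0.022], [0, -0.003, 0.013, 0.003, -0.02], [0, -0.002, 0.007, 0.003, -0.015], [0, 0, 0, 0.02, 0], [0, 0, 0, 0.02, 0], [0, 0, 0, 0.014, 0], [0, 0, 0, 0.003, 0], [0, 0, 0, 0, 0]]

```text
t: 32.17
tool_pos: [0.437, -0.0103, 0.0639]
eef_rot: [0.007, 1.0, -0.0, 0.0]
force: [-0.5, -0.0, -1.6]
opening: 0.198
grip_force: 87.7
```

```bash
python3 -c "
from s import *
o=get_obs();print(o['tool_pos'],o['eef_rot'],o['force']); report(viewer.get_image('side'),o['tool_pos'],0.)"
```

```text
[ 0.43703283 -0.01026824  0.06393544] [ 6.84218064e-03  9.99976590e-01 -2.85501428e-06  6.40266311e-05] [-0.51711936 -0.01436706 -1.57601727]Traceback (most recent call last):
  File "<string>", line 3, in <module>
    o=get_obs();print(o['tool_pos'],o['eef_rot'],o['force']); report(viewer.get_image('side'),o['tool_pos'],0.)
                                                              ~~~~~~^^^^^^^^^^^^^^^^^^^^^^^^^^^^^^^^^^^^^^^^^^^
  File "s.py", line 9, in report
    r,k=rect(W,m); print("plate",k,np.round(r[0],4),np.round(r[1],3),round(r[2],2),"z",ext(z[m]),"X",ext(X[m]),"Y",ext(Y[m]))
                                                                                       ~~~^^^^^^
  File "m.py", line 7, in ext
    def ext(a): return np.round(np.percentile(a,[1,50,99]),4)
                                ~~~~~~~~~~~~~^^^^^^^^^^^^^
    return _quantile_unchecked(
        a, q, axis, out, overwrite_input, method, keepdims, weights)
    return _ureduce(a,
                    func=_quantile_ureduce_func,
    ...<5 lines>...
                    overwrite_input=overwrite_input,
                    method=method)
    r = func(a, **kwargs)
    result = _quantile(arr,
                       quantiles=q,
    ...<2 lines>...
                       out=out,
                       weights=wgt)
    slices_having_nans = np.isnan(arr[-1, ...])
                                  ~~~^^^^^^^^^
IndexError: index -1 is out of bounds for axis 0 with size 0
```

Request:
jog_arm:
  increments:
    - [[0, 0, 0, 0.003, 0], [0, 0, 0, 0.002, 0], [0, 0, 0, 0.001, 0], [0, 0, 0, 0.0005, 0], [0, 0, 0, 0, 0], [0, 0, 0, 0, 0]]

```text
t: 32.98
tool_pos: [0.4369, -0.0103, 0.0573]
eef_rot: [0.007, 1.0, -0.0, 0.0]
force: [-0.6, 0.3, -1.6]
opening: 0.199
grip_force: 87.8
```

Request:
jog_arm:
  increments:
    - [[0.03, 0, 0, 0, 0], [0.05, 0, 0, 0, 0], [0.07, 0, 0, 0, 0], [0.07, 0, 0, 0, 0], [0.07, 0, 0, 0, 0]]

```text
t: 33.6
tool_pos: [0.4369, -0.0103, 0.0573]
eef_rot: [0.007, 1.0, -0.0, -0.0]
force: [-0.1, -0.8, 0.1]
opening: 0.819
grip_force: 0.0
```

Released; raise and check.

Request:
jog_arm:
  increments:
    - [[0.07, 0, 0, -0.01, 0], [0.07, 0, 0, -0.025, 0], [0.07, 0, 0, -0.04, 0], [0.07, 0, 0, -0.045, 0], [0.07, 0.01, 0, -0.04, 0], [0.07, 0.01, 0, -0.02, 0], [0.07, 0, 0, 0, 0], [0.07, 0, 0, 0, 0], [0.07, 0, 0, 0, 0]]

```text
t: 34.72
tool_pos: [0.4166, -0.01, 0.2365]
eef_rot: [0.007, 1.0, 0.0, -0.001]
force: [-0.8, 0.6, 0.5]
opening: 0.826
grip_force: 0.0
```

```bash
python3 f.py .024 .045 _e 2>/dev/null; python3 - <<'E'
from m import *
yw=np.radians(-20.7);O=np.array([.5977,-.324])
for n in("side","top"):
    im=np.load(n+"L.npy",allow_pickle=True).item();W=cloud(im);z=W[...,2];br=im["pixels"].sum(-1)/3;X,Y=rel(W,O,yw)
    k=(abs(abs(Y)-.075)<.01)&(X>-.13)&(X<-.05)&(z>.007)&(z<.022); print(n,"tray front",np.round(np.percentile(X[k],[1,5]),4))
    m=(X>-.1)&(X<.047)&(abs(Y)<.085)&(z>.024)&(z<.045)&(br>170)
    for q0 in(-1,1):
      for q1 in(-1,1):
        k=m&((X+.016)*q0>.03)&(Y*q1>.035); print("corner z",q0,q1,np.round(np.nanmedian(z[k]),4))
    m=(W[...,0]>.48)&(W[...,0]<.635)&(abs(W[...,1])<.06)&(z<.012)&(br>120); m=cv2.morphologyEx(m.astype(np.uint8),2,np.ones((3,3)))>0
    print("blade",rect(W,m),ext(z[m]))
a=cv2.imread("pics/side_e.png"); cv2.imwrite("pics/fin.png",cv2.resize(a[90:330,140:500],None,fx=2.2,fy=2.2,interpolation=cv2.INTER_CUBIC))
E
```

```text
[ 0.4166 -0.01    0.2365] 179.23 [-0.82  0.62  0.51] 34.725
side
tray X [-0.1009 -0.0536  0.0535]  Y [-0.1045 -0.0105  0.094 ]
plate 381 X [-0.0734 -0.0358  0.0347] Y [-0.0597 -0.0199  0.0557] z [0.0267 0.0309 0.0361] [-0.0213 -0.0023] [0.112  0.1202] 1.83
top
tray X [-0.0987 -0.023   0.0569]  Y [-0.0934 -0.0008  0.0939]
plate 690 X [-0.0714 -0.0179  0.0371] Y [-0.0604 -0.0005  0.0571] z [0.0245 0.0318 0.0423] [-0.0161 -0.0025] [0.1214 0.1124] 89.89
wrist
tray X [-0.1005 -0.0602  0.0358]  Y [-0.0585  0.0079  0.0952]
plate 7752 X [-0.0802 -0.0334  0.0356] Y [-0.0446  0.0012  0.093 ] z [0.0273 0.0321 0.0356] [-0.0266  0.0288] [0.1218 0.1564] 10.89
n 151 X [0.2358 0.2488 0.2886] Y [-0.0088  0.0164  0.0622] z [0.0241 0.0334 0.0394] rect ((0.25483548641204834, 0.01897449791431427), (0.050187017768621445, 0.07735037803649902), 40.041107177734375)
near edge slope deg 8.6 pos 0.2387
far edge slope deg -48.0 pos 0.2713
right edge slope deg -5.3 pos -0.0043
left edge slope deg -59.7 pos 0.0234
side tray front [-0.1018 -0.0995]
corner z -1 -1 0.0309
corner z -1 1 0.0314
corner z 1 -1 0.0311
corner z 1 1 0.0291
blade (((0.5583029985427856, -0.01444188505411148), (0.10337578505277634, 0.07389599829912186), 3.0889394283294678), 380) [-0.0035  0.0023  0.008 ]
top tray front [-0.1117 -0.0987]
corner z -1 -1 0.033
corner z -1 1 0.0321
corner z 1 -1 0.0316
corner z 1 1 0.0317
blade (((0.5887983441352844, -0.010327260941267014), (0.035082802176475525, 0.06438882648944855), 4.147505283355713), 88) [-0.0093  0.0028  0.0109]
```

View pics/fin.png

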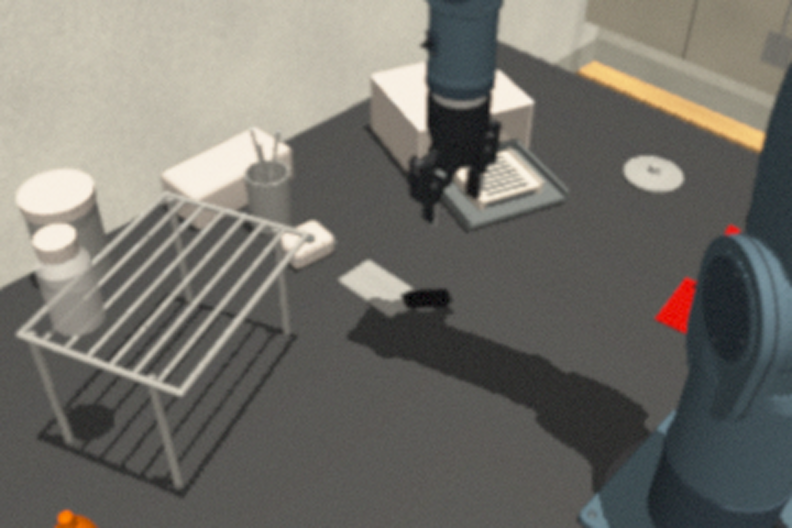

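The plate lies flat and square in the tray: centre within about 2 mm and corner heights equal within the depth noise. The lifter lies flat on the counter, and the gripper is clear of everything.

```bash
python3 -c "
from workcell import robot
print(robot.job_done())"
```

```text
the job is handed in; nothing more can be done
None
```

The plate sits flat and square in the middle of the tray (within about 2 mm), the lifter lies flat on the counter, and the job was handed in at about 35 s; since the jog can't tilt the tool, I first dragged the plate forward on its far feet with the blade (about 2° tilt) before lifting it.

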